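# Hook the retaining ring out of the filter holder

## Task

The filter in the round holder is due for a change: take the hook pick from its stand, bring its tip under the end of the orange split ring at the notch, lift the ring out of its groove and lay it gently, flat in the white tray. Then put the pick back in its stand, upright with its collar resting on the fork. Touch the ring only with the pick, and leave the other things on the bench where they are.

Things in the scene. Friction and masses are not known exactly. Their poses are not given: they have to be found in the camera images.
- holder: Round grey filter holder, fixed, 124 mm across (foot 136 mm), rim 60 mm above the bench. Origin on its axis at bench level, z up. Open bore of radius 34 mm, white filter disc in it 27 mm above the bench. The groove's floor is a dark ledge 52 mm above the bench, radius 34 to 46 mm: the orange ring lies on it, its top 2 mm below the rim.
- notch (a point): Middle of the holder's notch, 40 mm from its axis on its +x side, at ledge height (52 mm). Here ledge and rim are cut away over 24 degrees either side of +x, down to 26 mm above the bench and right through to the outside, so the ring's wire spans open air: a pick tip lowered in the bore can go under the wire, moving outwards.
- keeper (a point): Top of the dark keeper plate on the holder's -x side, 64 mm above the bench (underside 60 mm, radius 36 to 60 mm, 28 mm wide). It overlaps the ring, so the ring must come up on the notch side first while being drawn towards the holder's +x; lifted by the notch side it then slides out by itself.
- ring: Loose orange rigid split ring, about 50 g, round wire 6 mm thick, outer diameter 86 mm, inner 74 mm. Origin at the centre of its circle, mid-wire; z is its axis. Its gap runs from 18 to 58 degrees (+x towards +y). At the start its x axis is within 3 degrees of the holder's, so its +x side spans the notch. Hung on the pick by its +x side it reaches 80 mm below the tip's upper side.
- ring_end (a point): The ring's end that lies in the notch, a little to the +y side of the notch's middle (wire centre, 40 mm from the ring's centre, 18 degrees from its +x).
- pick: Loose hook pick, about 90 g, upright in the stand. Origin on its axis at the underside of its steel collar (40 mm across, 6 mm thick), z up. A straight steel shank 6 mm thick reaches down to 61 mm below the origin and turns there to the pick's +x into the tip.
- pick_grip (a point): On the pick's axis, 35 mm above its origin: where to grip the 18 x 18 mm square blue handle (6 to 66 mm above the origin), across its two y faces, from above.
- pick_tip (a point): Centre of the pick's rounded tip end, 18 mm along its +x and 54 mm below its origin. The tip is 6 mm thick and ends 21 mm from the axis; its upper side rises from 55 mm below the origin at the shank to 51 mm at the end. A hooked ring's wire lies on it; drawing the tip back (pick's -x) by 30 mm frees a ring that lies flat.
- stand: Grey fork stand for the pick, fixed, base 100 x 90 mm. Origin at bench level under the place of the pick's axis, z up. An upright behind x = -39 mm carries the fork plate.
- fork (a point): The pick's place: top of the fork plate, 85 mm above the bench. Plate 6 mm thick, 70 mm wide, x from -51 to +27 mm, with a slot 18 mm wide from x = -9 mm, open to the stand's +x. The pick's shank stands in the slot at this point, collar on the plate, tip along the stand's +x; it lifts straight up and goes back the same way, tip along the slot.
- tray: White square parts tray, fixed, 160 x 160 mm, walls 5 mm thick, rim 15 mm above the bench, inner floor 5 mm above it. Origin at its centre at bench level, x and y along its sides.
- amber_a: Bystander: brown glass bottle, blue cap, 72 mm across, 160 mm tall; origin at the centre of its underside as built.
- amber_b: Bystander: second brown bottle, same size; origin at the centre of its underside as built.
- beaker: Bystander: glass beaker, 70 mm across, 85 mm tall; origin at the centre of its underside as built.
- jar: Bystander: white plastic jar, 60 mm across, 70 mm tall; origin at the centre of its underside as built.
- filter_box: Bystander: cardboard box of spare filters, 100 x 100 x 30 mm; origin at the centre of its underside as built.
- spanner: Bystander: steel ring spanner lying flat, 142 mm long; origin at the centre of its underside near the middle of its length.
Mind the look-alikes: they are no part of the job. Several things have the shape of the ring; the one meant has the colours described above. There is more than one size of the pick; the job needs the smaller.

How it is judged:
By the outcome, as a careful person would: the job done as asked, in the order asked, and still so for the second after the job is handed in, with the robot touching nothing.
It also fails if it takes over 67 s, if anything falls off the work surface, if the arm or the gripper's body presses on something with over 40 N, if the wrist force passes 120 N, or if a joint passes its speed limit or range.

## Robot

A 7-joint arm with a two-finger parallel gripper is mounted at the origin on the work surface. World frame = base frame: x ahead of the robot, y to its left, z up, the work surface at z = 0. Lengths are in m, angles in degrees, forces in N, time in s.
With the tool pointing down it reaches from about 0.425 to 0.875 m from the base axis. Payload 4.7 kg.
Tool frame: the origin (TCP) lies between the finger pads; the fingertips stand 25 mm ahead of it and the grasp point (between the pads) lies 6 mm ahead of it (env.tip_reach is the distance from the TCP to the fingertips, in m); z points along the fingers, y is the direction in which the jaws open and shut (so a half turn about z gives the same grasp; the last joint's range is limited). The gripper opens to 87 mm and grips with 3 to 60 N. Pads are 19 mm wide; open, the fingers measure 117 mm over their backs; the gripper's body (75 mm by 190 mm) begins 51 mm behind the grasp point.
Start: joints at [-65.14, 18.392, -4.016, 83.108, 1.295, 78.541, -3.26], TCP at [0.265, 0.594, 0.248] pointing down, gripper open.
Joint ranges: [-163.93, 163.93], [-17.29, 119.83], [-79.2, 71.16], [3.27, 140.29], [-89.18, 269.18], [5.43, 117.66], [-154.24, 154.24]. Speed limits (degrees/s): [147.25, 147.25, 180, 180, 180, 180, 180].

## Interface

Orientations are given as [roll, pitch, yaw] about the fixed x, y, z axes, in that order (R = Rz(yaw) Ry(pitch) Rx(roll)).
In Python, from cell import env, viewer, job gives the robot as it stands.
- The arm moves only by the tool move_arm, never from a script. Its argument "steps" is a list of rows, each a list of 7 numbers: the finger opening in cm, from 0 to 8.7, then the shift along the tool's x, y, z in cm, then the turn, a rotation vector about the tool's x, y, z in rad. In form: [[fingers, tx, ty, tz, wx, wy, wz], ...]. A call has 1 to 5 rows; each row shifts and turns the commanded pose from where the row before left it, along the tool's axes as they then stand; what a row does not reach is not made up. A row lasts 1/12 s, in which the tool goes at most 41.7 mm and 7.16 degrees, less where a joint would pass 70% of its speed; a pose out of reach is approached as far as the arm can. A call is refused whole if a number of a shift passes 4.17 or a number of a turn 0.125, either way. A call with a gripper value outside its range is refused whole. The fingers move at their own pace and stop on an object; "force" is the grip in N (left out, the last holds). Time passes only in rows, so rows that do not move let the fingers close. It gives the time, the measured TCP pose, the force and the opening at its end, in the units of the state.
- env.get_obs(): the state, without advancing time (a new reading comes with each control period).
- viewer.read_camera(name): name is "side" or "top" or "wrist"; returns a dict with "img" (400x640x3 uint8, red, green, blue), "vfov" (degrees; the focal length in pixels is half the picture's height over the tangent of half this angle, whatever the lens; pixels are square), "cx", "cy" (the principal point, pixels), "extrinsics" (4x4, takes a point from world to camera coordinates); the wrist camera has in their place "mount" (4x4, takes a point from camera to tool coordinates, whose origin is the TCP and whose axes are the flange's). Camera axes: x right, y down, z forward; pixel columns grow to the right and rows downward; lengths in m; the calibration is good to about 2 mm. A picture is of the moment at which its call begins: read the wrist's pose just before it. There is no depth.
- job.sign_off(): hands the job in, once; it reports no verdict.
The state is a dict: "time_s": time; "qpos": joint angles; "joint_velocities": joint speeds; "effort": joint torques, N m; "tool_pos": TCP position; "tool_rot": TCP orientation; "force": force on the tool from outside, world axes, zero at the start; "wrist_torque": the same for the moment, N m; "grip_width": finger opening in m.
Only numpy, scipy, OpenCV 4.12 (cv2) and the standard library are available. Lean on these libraries where they do the work, as an engineer would, in place of code of your own. Each camera call takes 0.05 s, during which the arm holds its last target.

## Working session

There is one attempt and no reset: what is moved stays moved. The work goes in short steps, Python scripts to look and compute and a tool call to move; the robot and the scene stay as the last step left them, time stands still between calls to the robot, and variables do not carry over. Pictures are saved under pics/ and viewed, and the job is handed in when it is done.

Besides the shell and the picture viewer there is one more tool, called after "Call:" as a command line: name --pt "numbers of a row" for each row, then --argument value for the rest. move_arm: Moves the arm, as the interface text tells. Its arguments: {"type":"object","properties":{"steps":{"type":"array"},"force":{"type":"number"}},"required":["steps"]}

```bash
ls; mkdir -p pics
python3 - <<'E'
from cell import env, viewer, job
import cv2,numpy as np
o=env.get_obs();print(o['time_s'],o['tool_pos'],o['tool_rot'],o['grip_width'],o['force'])
for n in['side','top','wrist']:
    c=viewer.read_camera(n);cv2.imwrite(f'pics/{n}0.png',c['img'][...,::-1]);print(n,c['vfov'],c['cx'],c['cy'],np.round(c.get('extrinsics',c.get('mount')),4).tolist())
E
```

```text
pics
0.0 [0.26477583 0.593078   0.24645524] [-1.79890749e+02  6.37394631e-03  1.55948986e+02] 0.08690949467311346 [ 0.54100593  0.69974553 -0.34022274]
side 47.776750565584706 326.42169068954814 203.77561323379985 [[0.8161, -0.578, -0.001, -0.4564], [-0.4239, -0.5973, -0.6809, 0.3148], [0.3929, 0.5561, -0.7324, 1.1355], [0.0, 0.0, 0.0, 1.0]]
top 55.36499655137548 317.57212454046976 197.73696738967257 [[0.0087, -0.9999, 0.0054, -0.0038], [-0.9931, -0.0092, -0.117, 0.6085], [0.117, -0.0044, -0.9931, 1.3037], [0.0, 0.0, 0.0, 1.0]]
wrist 70.516052308414 318.7025045051138 198.3678802854352 [[-0.0007, -0.9644, -0.2643, 0.0737], [1.0, -0.0004, -0.0012, -0.0002], [0.001, -0.2643, 0.9644, -0.1367], [0.0, 0.0, 0.0, 1.0]]
```

View pics/side0.png

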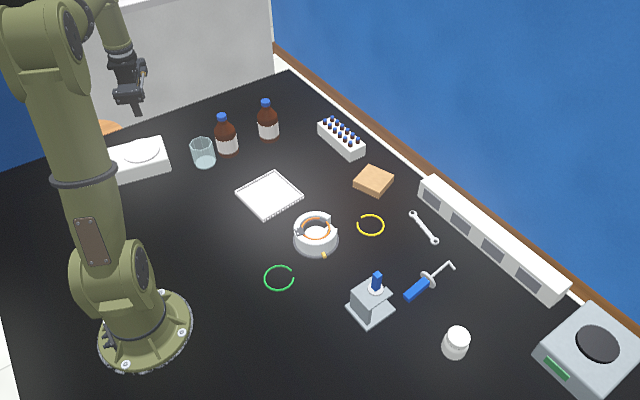

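View pics/top0.png

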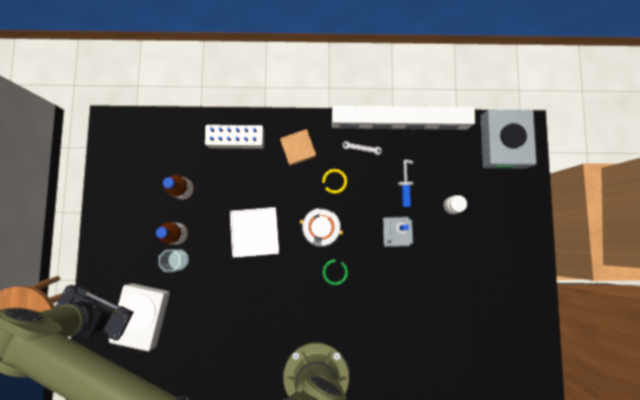

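View pics/wrist0.png

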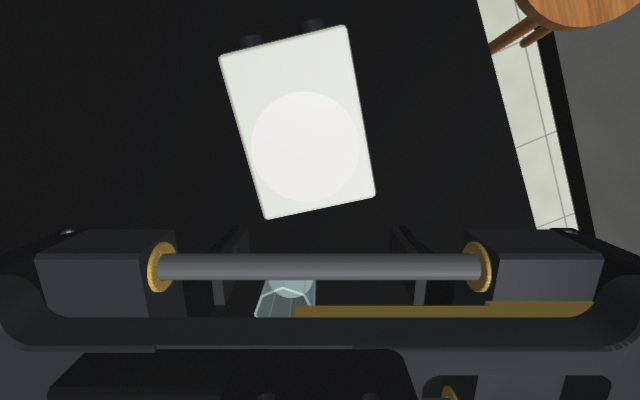

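```bash
cat > h.py <<'E'
import cv2,numpy as np
from cell import env,viewer,job
from scipy.spatial.transform import Rotation as R
def cam(n):
    o=env.get_obs();c=viewer.read_camera(n)
    f=200/np.tan(np.radians(c['vfov'])/2)
    if n=='wrist':
        T=np.eye(4);T[:3,:3]=R.from_euler('xyz',o['tool_rot'],degrees=True).as_matrix();T[:3,3]=o['tool_pos']
        cw=T@c['mount']
    else: cw=np.linalg.inv(c['extrinsics'])
    return dict(img=c['img'],f=f,cx=c['cx'],cy=c['cy'],cw=cw)
def ray(c,u,v,z):
    d=c['cw'][:3,:3]@np.array([(u-c['cx'])/c['f'],(v-c['cy'])/c['f'],1.]);p=c['cw'][:3,3]
    return p+d*(z-p[2])/d[2]
def proj(c,P):
    q=np.linalg.inv(c['cw'])@np.r_[P,1.];return q[:2]/q[2]*c['f']+[c['cx'],c['cy']]
def crop(c,x0,y0,w,h,s,name):
    i=cv2.resize(c['img'][y0:y0+h,x0:x0+w],None,fx=s,fy=s,interpolation=cv2.INTER_CUBIC)
    for k in range(0,w,10):
        cv2.putText(i,str(x0+k),(k*s,8),0,.3,(255,0,255),1);cv2.line(i,(k*s,10),(k*s,14),(255,0,255),1)
    for k in range(0,h,10): cv2.putText(i,str(y0+k),(0,k*s+3),0,.3,(255,0,255),1)
    cv2.imwrite(f'pics/{name}.png',i[...,::-1])
E
python3 - <<'E'
from h import *
c=cam('top');crop(c,220,150,130,110,6,'top1h');crop(c,365,150,110,100,6,'top1s')
c=cam('side');crop(c,225,160,120,100,6,'side1h');crop(c,340,240,130,100,6,'side1s')
E
```

```text
(no output)
```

View pics/top1h.png

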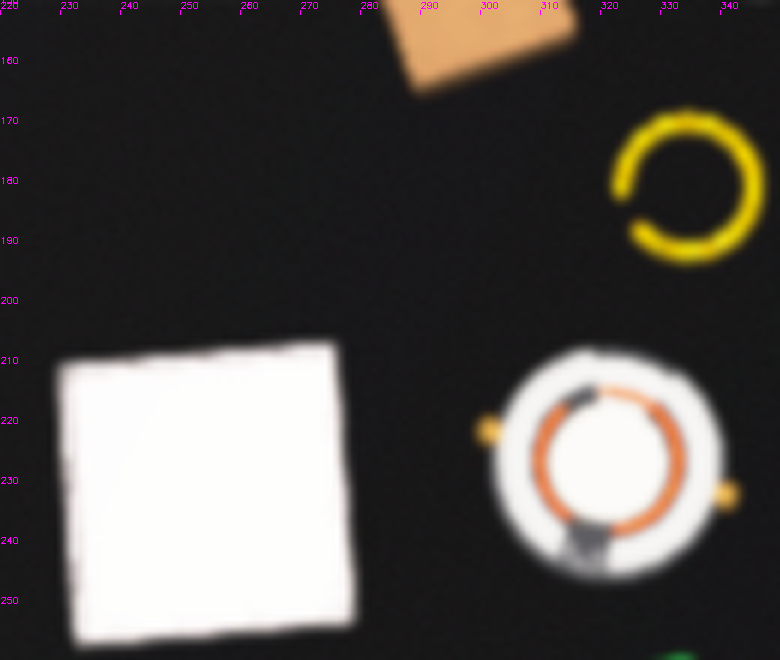

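View pics/top1s.png

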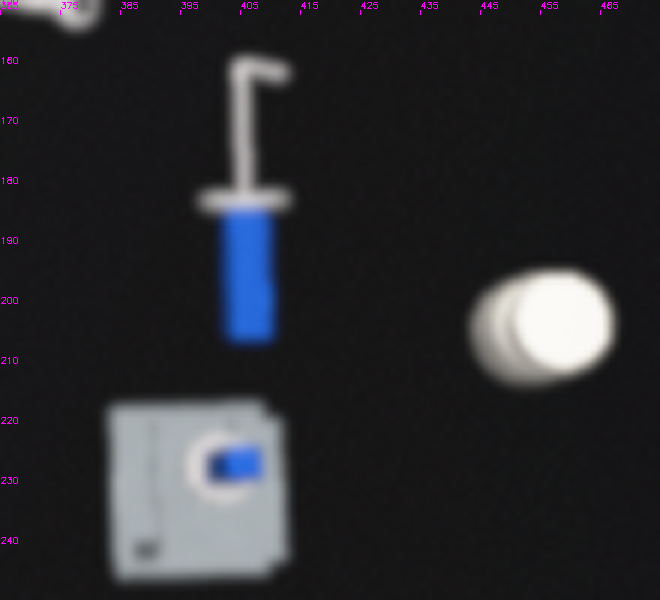

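View pics/side1h.png

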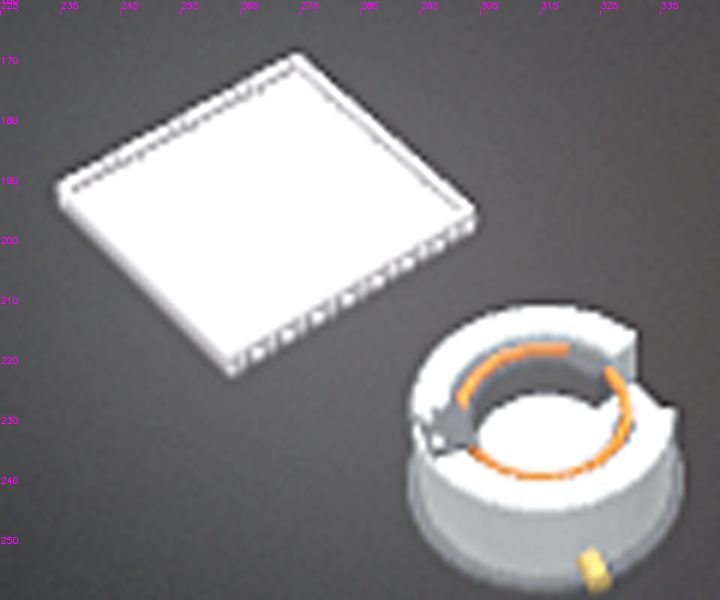

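View pics/side1s.png

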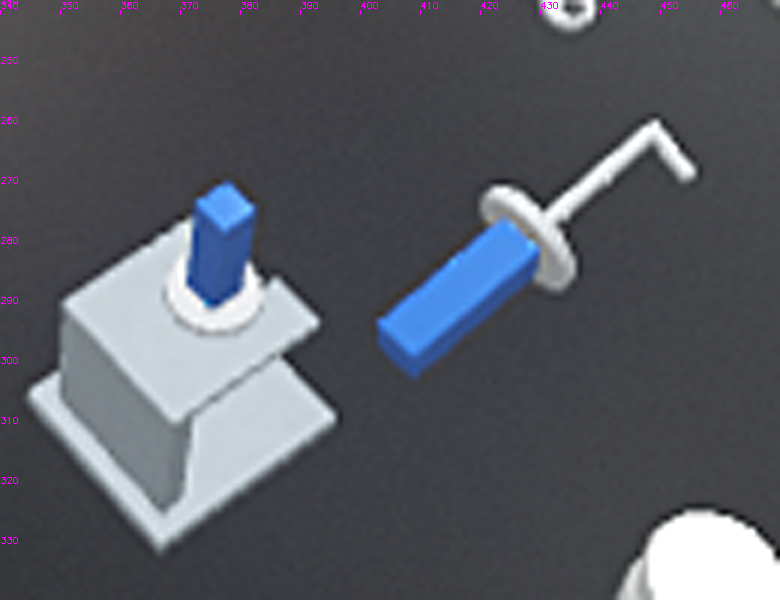

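Run:
```python
from h import *
t=cam('top');s=cam('side')
print('cam',t['cw'][:3,3],s['cw'][:3,3])
r=lambda n,c,u,v,z:print(n,np.round(ray(c,u,v,z),4))
r('handle top top',t,404,227.5,.151);r('collar top',t,401,229,.091)
r('handle top side',s,377.5,273.5,.151)
r('holder rim c',t,320.2,226.5,.06)
for p in[(230,211),(275.5,207.5),(279,254),(233,257)]: r('tray',t,*p,.015)
r('ring c',t,320.5,227,.055);r('keeper',t,318,240,.064);
for p in[(350,290),(368,309),(392.5,293.5),(385,286)]:r('plate side',s,*p,.085)
for p in[(345,306),(366,331.5),(396,309.5)]:r('base side',s,*p,.005)
r('jar',t,457.5,203.5,.07)
for p in[(335,272),(334,181)]:r('rings',t,*p,.003)
r('lying',t,404,165,.02);r('lying',t,405,205,.02)
o=env.get_obs();print(R.from_euler('xyz',o['tool_rot'],degrees=True).as_matrix().round(3))
```

```text
cam [0.45176098 0.0075322  1.3659594 ] [ 0.05968787 -0.70718092  1.04549861]
handle top top [ 0.5021 -0.2738  0.151 ]
collar top [ 0.4995 -0.2776  0.091 ]
handle top side [ 0.508  -0.2816  0.151 ]
holder rim c [ 0.5067 -0.0081  0.06  ]
tray [0.5607 0.312  0.015 ]
tray [0.5746 0.1508 0.015 ]
tray [0.4111 0.1351 0.015 ]
tray [0.3994 0.2958 0.015 ]
ring c [ 0.5052 -0.0092  0.055 ]
keeper [ 0.4608 -0.0009  0.064 ]
plate side [ 0.4546 -0.2485  0.085 ]
plate side [ 0.4577 -0.3152  0.085 ]
plate side [ 0.5335 -0.3167  0.085 ]
plate side [ 0.5325 -0.2896  0.085 ]
base side [ 0.4476 -0.2411  0.005 ]
base side [ 0.4472 -0.3287  0.005 ]
base side [ 0.549  -0.3255  0.005 ]
jar [ 0.5891 -0.4774  0.07  ]
rings [ 0.3498 -0.0621  0.003 ]
rings [ 0.6739 -0.0574  0.003 ]
lying [ 0.7318 -0.3082  0.02  ]
lying [ 0.5873 -0.3091  0.02  ]
[[-0.913  0.408 -0.   ]
 [ 0.408  0.913 -0.   ]
 [-0.    -0.    -1.   ]]
```

```bash
cat >> h.py <<'E'
def plan(tgt_pos,tgt_yaw,n,g,start=None,pitch=0,smooth=False):
    """rows from the current measured pose to target (tool down, world yaw), n rows"""
    o=env.get_obs()
    p0=np.array(o['tool_pos']) if start is None else np.array(start[0]);r0=R.from_euler('xyz',o['tool_rot'] if start is None else start[1],degrees=True)
    r1=R.from_euler('xyz',[180,pitch,tgt_yaw],degrees=True)
    rv=(r0.inv()*r1).as_rotvec()
    if tgt_yaw is None: rv=0*rv
    P=p0;Q=r0;rows=[]
    for k in range(n):
        a=(k+1)/n
        if smooth:a=3*a*a-2*a**3
        Pt=p0+(np.array(tgt_pos)-p0)*a;Qt=r0*R.from_rotvec(rv*a)
        d=np.round(Q.inv().apply(Pt-P)*100,2);w=np.round((Q.inv()*Qt).as_rotvec(),3)
        rows.append([g,*d.tolist(),*w.tolist()])
        P=P+Q.apply(d/100);Q=Q*R.from_rotvec(w)
    for i in range(0,n,5):print(str(rows[i:i+5]).replace('0.0,','0,').replace('-0,','0,'))
    print('end',P.round(4),Q.as_euler('xyz',degrees=True).round(2),'max',np.abs(np.array(rows))[:,1:].max(0))
    return P,Q.as_euler('xyz',degrees=True)
E
python3 - <<'E'
from h import *
a=plan([.46,.25,.30],63,13,8.7)
b=plan([.43,-.005,.30],0,9,8.7,start=a)
E
```

```text
[[8.7, -2.45, -1.8, -0.4, 0, 0, 0.125], [8.7, -2.65, -1.48, -0.41, 0, 0, 0.125], [8.7, -2.82, -1.14, -0.4, 0, 0, 0.124], [8.7, -2.93, -0.79, -0.41, 0, 0, 0.125], [8.7, -3.01, -0.41, -0.4, 0, 0, 0.125]]
[[8.7, -3.04, -0.03, -0.41, 0, 0, 0.125], [8.7, -3.02, 0.35, -0.4, 0, 0, 0.125], [8.7, -2.95, 0.72, -0.41, 0, 0, 0.124], [8.7, -2.84, 1.08, -0.4, 0, 0, 0.125], [8.7, -2.69, 1.43, -0.41, 0, 0, 0.125]]
[[8.7, -2.48, 1.75, -0.4, 0, 0, 0.125], [8.7, -2.25, 2.04, -0.4, 0, 0, 0.124], [8.7, -1.97, 2.31, -0.41, 0, 0, 0.125]]
end [0.46 0.25 0.3 ] [1.800e+02 2.000e-02 6.302e+01] max [3.04  2.31  0.41  0.    0.    0.125]
[[8.7, -2.68, 0.99, 0, 0, 0, 0.122], [8.7, -2.53, 1.3, 0, 0, 0, 0.122], [8.7, -2.36, 1.61, 0, 0, 0, 0.123], [8.7, -2.14, 1.88, 0, 0, 0, 0.122], [8.7, -1.9, 2.13, 0.01, 0, 0, 0.122]]
[[8.7, -1.63, 2.35, 0, 0, 0, 0.122], [8.7, -1.32, 2.53, 0, 0, 0, 0.122], [8.7, -1.02, 2.66, 0, 0, 0, 0.123], [8.7, -0.67, 2.78, 0, 0, 0, 0.122]]
end [ 0.43  -0.005  0.3  ] [ 1.7998e+02  1.0000e-02 -1.0000e-02] max [2.68  2.78  0.01  0.    0.    0.123]
```

Call:
move_arm --pt "8.7 -2.45 -1.8 -0.4 0 0 0.125" --pt "8.7 -2.65 -1.48 -0.41 0 0 0.125" --pt "8.7 -2.82 -1.14 -0.4 0 0 0.124" --pt "8.7 -2.93 -0.79 -0.41 0 0 0.125" --pt "8.7 -3.01 -0.41 -0.4 0 0 0.125"

```text
time_s: 0.77
tool_pos: [0.3404, 0.4601, 0.268]
tool_rot: [180.0, -0.0, 119.9]
force: [0.4, 0.4, 0.0]
grip_width: 0.0871
```

Call:
move_arm --pt "8.7 -3.04 -0.03 -0.41 0 0 0.125" --pt "8.7 -3.02 0.35 -0.4 0 0 0.125" --pt "8.7 -2.95 0.72 -0.41 0 0 0.124" --pt "8.7 -2.84 1.08 -0.4 0 0 0.125" --pt "8.7 -2.69 1.43 -0.41 0 0 0.125"

```text
time_s: 1.18
tool_pos: [0.4156, 0.3279, 0.2885]
tool_rot: [180.0, -0.0, 84.1]
force: [0.0, 0.4, 0.0]
grip_width: 0.0865
```

Call:
move_arm --pt "8.7 -2.48 1.75 -0.4 0 0 0.125" --pt "8.7 -2.25 2.04 -0.4 0 0 0.124" --pt "8.7 -1.97 2.31 -0.41 0 0 0.125"

```text
time_s: 1.43
tool_pos: [0.4605, 0.2487, 0.3006]
tool_rot: [180.0, -0.0, 62.7]
force: [1.2, 0.9, -0.4]
grip_width: 0.0874
```

Call:
move_arm --pt "8.7 -2.68 0.99 0 0 0 0.122" --pt "8.7 -2.53 1.3 0 0 0 0.122" --pt "8.7 -2.36 1.61 0 0 0 0.123" --pt "8.7 -2.14 1.88 0 0 0 0.122" --pt "8.7 -1.9 2.13 0.01 0 0 0.122"

```text
time_s: 1.85
tool_pos: [0.443, 0.1071, 0.3002]
tool_rot: [-180.0, -0.0, 27.7]
force: [-0.4, -0.8, 0.2]
grip_width: 0.0871
```

Call:
move_arm --pt "8.7 -1.63 2.35 0 0 0 0.122" --pt "8.7 -1.32 2.53 0 0 0 0.122" --pt "8.7 -1.02 2.66 0 0 0 0.123" --pt "8.7 -0.67 2.78 0 0 0 0.122"

```text
time_s: 2.18
tool_pos: [0.4296, -0.0063, 0.3003]
tool_rot: [-180.0, -0.0, -0.4]
force: [0.5, -0.5, -0.3]
grip_width: 0.087
```

Run:
```python
from h import *
o=env.get_obs();print(o['time_s'],o['tool_pos'],o['tool_rot'],o['qpos'],o['joint_velocities'])
```

```text
2.1833 [ 0.4296093  -0.00631363  0.30027741] [-1.79960916e+02 -4.20407704e-02 -3.53717600e-01] [-33.1206916  -12.50480674  26.11909162 108.14690249   5.47665166
  83.09945043 -98.55052145] [ 25.72901297  -8.94008135  13.75685865   4.93140303   6.47038548
   1.73336757 -45.42384036]
```

Run:
```python
from h import *
c=cam('wrist');c=cam('wrist');cv2.imwrite('pics/w1.png',c['img'][...,::-1]);np.save('w1.npy',c,allow_pickle=True)
o=env.get_obs();print(o['tool_pos'],o['tool_rot'])
```

```text
[ 0.4296712  -0.01006813  0.30063784] [-1.79998709e+02 -7.09647233e-02 -6.20131521e-01]
```

View pics/w1.png

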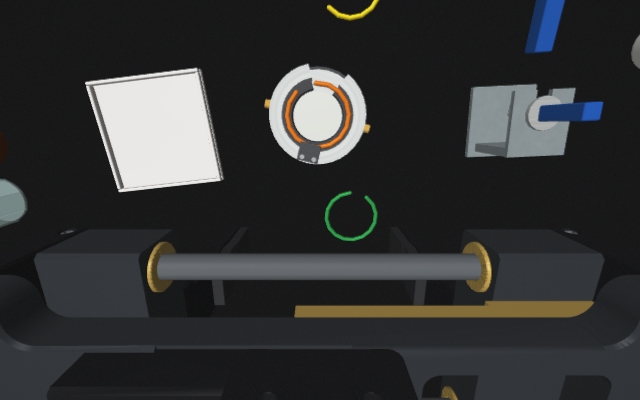

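Run:
```python
from h import *
c=np.load('w1.npy',allow_pickle=True).item()
crop(c,260,58,115,110,7,'w1h');crop(c,460,70,150,100,5,'w1s')
```

```text
(no output)
```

View pics/w1h.png

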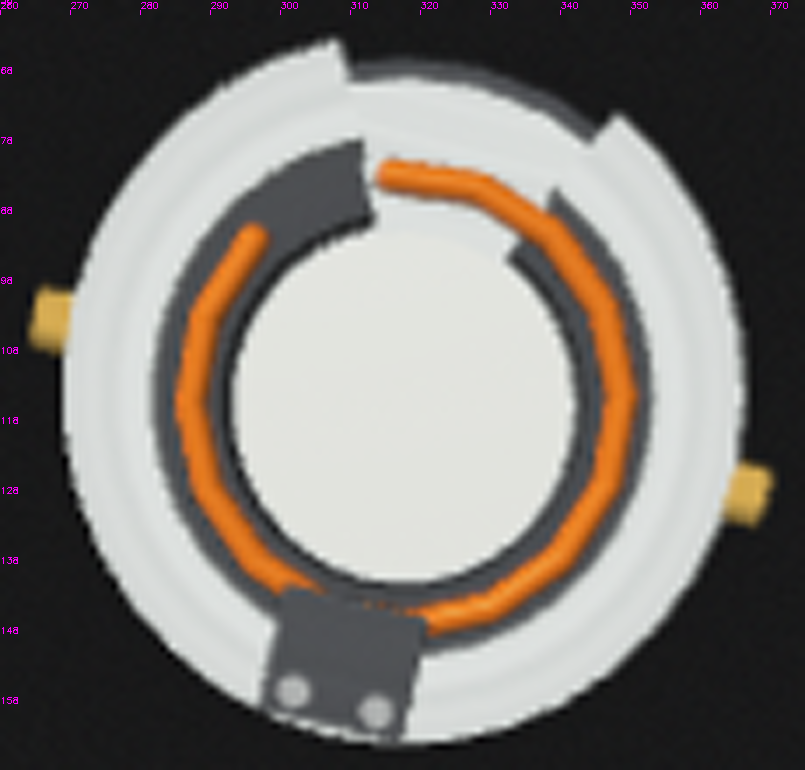

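View pics/w1s.png

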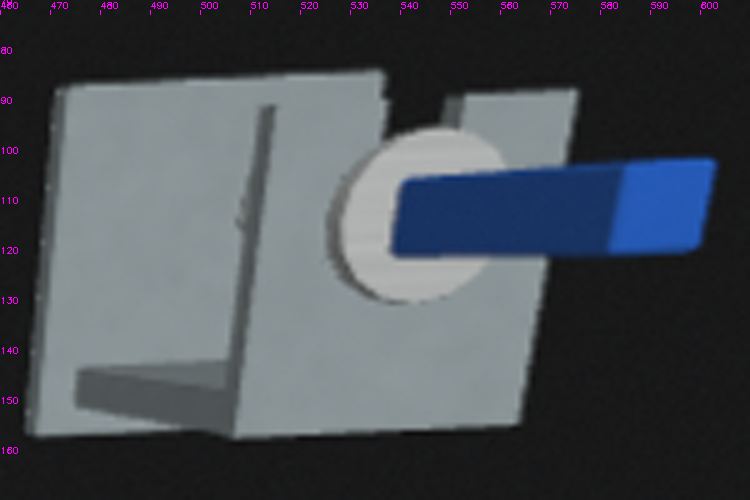

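```bash
cat > fit.py <<'E'
from h import *
from scipy.optimize import least_squares
def fit(c,loc,px,x0):
    loc=np.array(loc);px=np.array(px)
    def f(p):
        a=p[2];w=np.c_[p[0]+loc[:,0]*np.cos(a)-loc[:,1]*np.sin(a),p[1]+loc[:,0]*np.sin(a)+loc[:,1]*np.cos(a),loc[:,2]]
        return (np.array([proj(c,q) for q in w])-px).ravel()
    r=least_squares(f,x0,loss='soft_l1');print('pos',r.x[:2].round(4),'yaw',np.degrees(r.x[2]).round(2),'\nres',r.fun.reshape(-1,2).round(1).tolist());return r.x
pol=lambda r,a,z:[r*np.cos(np.radians(a)),r*np.sin(np.radians(a)),z]
E
python3 - <<'E'
from fit import *
c=np.load('w1.npy',allow_pickle=True).item()
print('holder');fit(c,[pol(.062,24,.06),pol(.062,-24,.06),pol(.034,24,.052),pol(.034,-24,.052),[-.036,.014,.064],[-.036,-.014,.064]],
 [(308.6,63.7),(348.3,74.4),(313.6,89.4),(332.6,94.9),(300.7,141.6),(321.1,146.9)],[.5,0,-.15])
print('stand');fit(c,[[.027,.035,.085],[.027,-.035,.085],[-.051,-.035,.085],[-.051,.035,.085],[.027,.009,.085],[.027,-.009,.085]],
 [(515,91),(575.6,88),(564,155),(507,157.4),(537.4,89.6),(552.6,89)],[.5,-.28,0])
h=.009;print('handle');fit(c,[[h,h,.151],[h,-h,.151],[-h,-h,.151],[-h,h,.151]],[(585,103),(603,102),(600,119.4),(582,121)],[.5,-.28,0])
print('tray');h=.08;fit(c,[[h,h,.015],[h,-h,.015],[-h,-h,.015],[-h,h,.015]],[(86.5,83),(199.5,68.5),(222.5,180),(120,191)],[.5,.2,0.1])
# ring: end tip, outer extents
print('ring end',ray(c,260+385/7,58+173/7,.055)) # wire end centre ~
E
```

```text
holder
pos [ 0.5058 -0.0134] yaw -15.03 
res [[-0.1, 0.6], [-0.0, 0.5], [-0.8, -0.4], [1.2, -0.4], [-0.3, -0.1], [0.3, -0.2]]
stand
pos [ 0.503  -0.2814] yaw 1.79 
res [[0.1, 0.0], [-0.2, -0.3], [-0.3, -0.3], [-0.0, 0.3], [0.1, 0.2], [0.4, -0.0]]
handle
pos [ 0.5032 -0.2803] yaw 3.47 
res [[-0.4, -0.5], [0.6, -1.1], [0.2, 0.8], [-0.4, 0.8]]
tray
pos [0.4868 0.2198] yaw 5.17 
res [[-0.3, -1.3], [-0.0, -0.7], [0.2, 1.4], [0.1, 1.8]]
ring end [ 0.54646042 -0.01107446  0.055     ]
```

Run:
```python
from h import *
a=plan([.503,-.2808,.20],1.8,10,5.0,smooth=True)
b=plan([.503,-.2808,.126],1.8,5,5.0,start=a)
```

```text
[[5.0, 0.21, 0.76, 0.28, 0, 0, -0.001], [5.0, 0.58, 2.05, 0.77, 0, 0, -0.003], [5.0, 0.84, 3.02, 1.13, 0, 0, -0.005], [5.0, 1.0, 3.68, 1.37, 0, 0, -0.006], [5.0, 1.07, 4.02, 1.49, 0, -0.001, -0.006]]
[[5.0, 1.04, 4.01, 1.49, 0, 0, -0.006], [5.0, 0.94, 3.7, 1.36, 0, 0, -0.006], [5.0, 0.75, 3.05, 1.13, 0, 0, -0.005], [5.0, 0.51, 2.07, 0.77, 0, 0, -0.003], [5.0, 0.18, 0.77, 0.28, 0, 0, -0.001]]
end [ 0.503  -0.2808  0.2   ] [ 1.80e+02 -1.00e-02  1.79e+00] max [1.07e+00 4.02e+00 1.49e+00 0.00e+00 1.00e-03 6.00e-03]
[[5.0, 0, 0, 1.48, 0, 0, -0.0], [5.0, 0, 0, 1.48, 0, 0, -0.0], [5.0, 0, 0, 1.48, 0, 0, -0.0], [5.0, 0, 0, 1.48, 0, 0, -0.0], [5.0, 0, 0, 1.48, 0, 0, -0.0]]
end [ 0.503  -0.2808  0.126 ] [ 1.80e+02 -1.00e-02  1.79e+00] max [0.   0.   1.48 0.   0.   0.  ]
```

Call:
move_arm --pt "5.0 0.3 1.0 0.4 0 0 -0.003" --pt "5.0 0.7 2.5 0.9 0 0 -0.004" --pt "5.0 0.9 3.5 1.3 0 0 -0.006" --pt "5.0 0.9 3.5 1.3 0 0 -0.006" --pt "5.0 0.9 3.5 1.3 0 0 -0.006"

```text
time_s: 2.7
tool_pos: [0.469, -0.1453, 0.248]
tool_rot: [-180.0, -0.1, 1.6]
force: [0.5, 0.6, -0.4]
grip_width: 0.0619
```

Call:
move_arm --pt "5.0 0.9 3.5 1.3 0 0 -0.006" --pt "5.0 0.9 3.5 1.3 0 0 -0.006" --pt "5.0 0.8 3.1 1.1 0 0 -0.005" --pt "5.0 0.5 2.0 0.7 0 0 -0.003" --pt "5.0 0.3 1.0 0.3 0 0 0"

```text
time_s: 3.12
tool_pos: [0.5065, -0.277, 0.1996]
tool_rot: [179.9, 0.1, 2.5]
force: [-0.4, -0.4, 0.1]
grip_width: 0.0498
```

Call:
move_arm --pt "5.0 0 0 0 0 0 0" --pt "5.0 0 0 0 0 0 0"

```text
time_s: 3.28
tool_pos: [0.5069, -0.274, 0.2006]
tool_rot: [-180.0, 0.1, 2.6]
force: [-0.6, -0.4, 0.5]
grip_width: 0.0499
```

Run:
```python
from h import *
o=env.get_obs();print(o['tool_pos'],o['tool_rot'])
c=cam('wrist');cv2.imwrite('pics/w2.png',c['img'][...,::-1])
c=cam('side');crop(c,330,190,130,150,4,'s2')
a=plan([.503,-.2808,.126],1.8,5,5.0)
```

```text
[ 0.50687302 -0.27401768  0.20058822] [-1.79988565e+02  6.47867013e-02  2.57466458e+00]
[[5.0, -0.09, 0.16, 1.5, 0, 0, 0.003], [5.0, -0.1, 0.15, 1.51, 0, 0, 0.003], [5.0, -0.09, 0.16, 1.5, -0.001, 0, 0.003], [5.0, -0.09, 0.15, 1.51, 0, 0, 0.003], [5.0, -0.09, 0.16, 1.5, 0, 0, 0.004]]
end [ 0.503  -0.2808  0.126 ] [ 1.80e+02 -3.00e-02  1.77e+00] max [1.00e-01 1.60e-01 1.51e+00 1.00e-03 0.00e+00 4.00e-03]
```

View pics/w2.png

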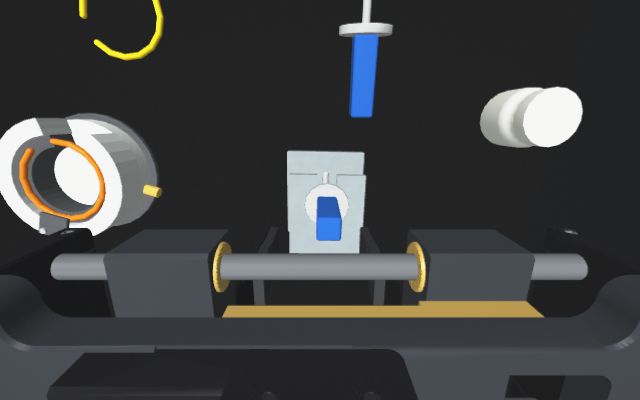

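View pics/s2.png

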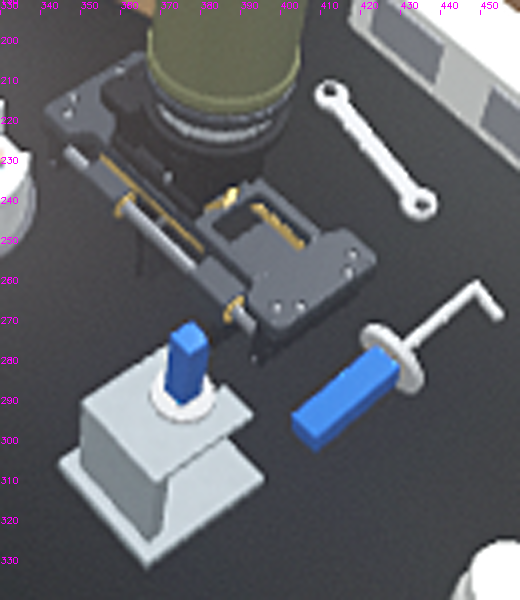

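Run:
```python
from fit import *
c=cam('wrist');crop(c,280,140,100,100,7,'w2c')
print(ray(c,329,229,.151))
```

```text
[ 0.50461789 -0.27985834  0.151     ]
```

View pics/w2c.png

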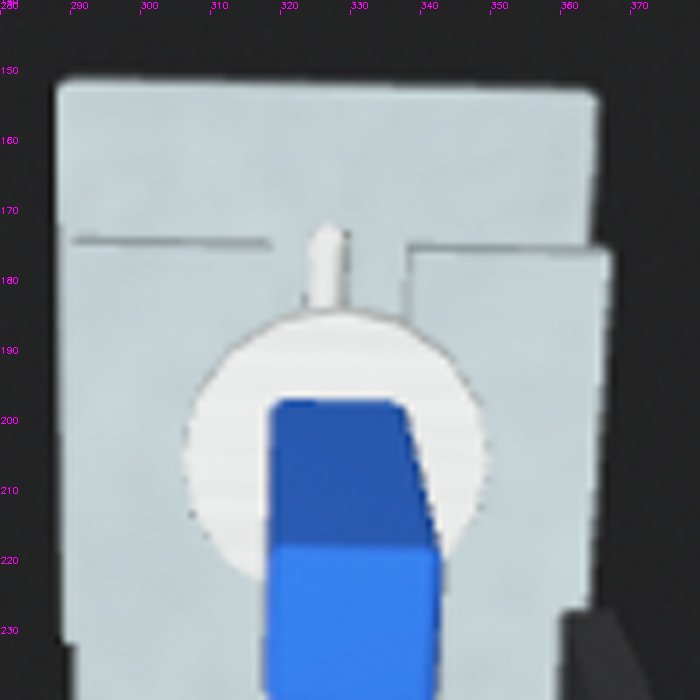

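Call:
move_arm --pt "5.0 -0.09 0.15 1.5 0 0 0.003" --pt "5.0 -0.09 0.15 1.5 0 0 0.003" --pt "5.0 -0.09 0.15 1.5 0 0 0.003" --pt "5.0 -0.05 0.1 1.5 0 0 0.003" --pt "5.0 -0.05 0.05 1.4 0 0 0"

```text
time_s: 3.85
tool_pos: [0.5038, -0.2791, 0.1269]
tool_rot: [-179.9, -0.1, 2.0]
force: [0.3, 0.2, -0.9]
grip_width: 0.0503
```

Call:
move_arm --pt "5.0 0 0 0 0 0 0" --pt "5.0 0 0 0 0 0 0"

```text
time_s: 4.02
tool_pos: [0.5034, -0.2793, 0.1272]
tool_rot: [-179.9, 0.0, 2.0]
force: [-0.9, -0.0, -0.2]
grip_width: 0.05
```

Run:
```python
from fit import *
c=cam('wrist');c=cam('wrist');cv2.imwrite('pics/w3.png',c['img'][...,::-1])
a=plan([.503,-.2808,.126],1.8,1,5.0)
```

```text
[[5.0, -0.12, 0.06, 0.23, 0, -0.002, 0.003]]
end [ 0.503  -0.2808  0.126 ] [180.     0.     1.77] max [0.12  0.06  0.23  0.    0.002 0.003]
```

View pics/w3.png

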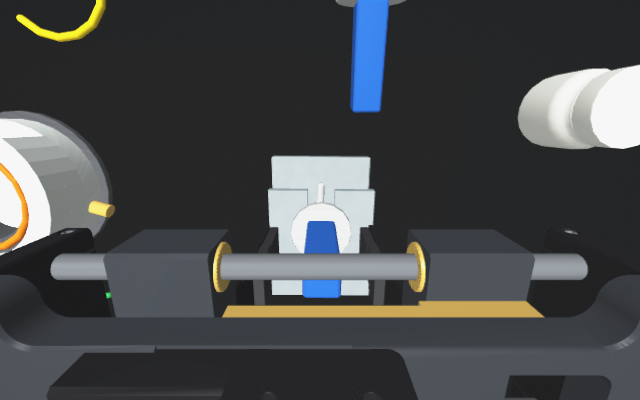

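Call:
move_arm --pt "1.5 0 0.05 0 0 0 0" --pt "1.5 0 0 0 0 0 0" --pt "1.5 0 0 0 0 0 0" --pt "1.5 0 0 0 0 0 0" --pt "1.5 0 0 0 0 0 0" --force 30

```text
time_s: 4.53
tool_pos: [0.5035, -0.281, 0.1273]
tool_rot: [180.0, -0.0, 1.9]
force: [-0.3, -0.0, 0.1]
grip_width: 0.0249
```

Call:
move_arm --pt "1.0 0 0 0 0 0 0" --pt "1.0 0 0 0 0 0 0" --pt "1.0 0 0 0 0 0 0"

```text
time_s: 4.78
tool_pos: [0.5034, -0.281, 0.1271]
tool_rot: [180.0, -0.0, 1.9]
force: [0.3, 0.1, 1.0]
grip_width: 0.0175
```

Run:
```python
from h import *
for i in range(3):
    o=env.get_obs();print(o['tool_pos'],o['tool_rot'],o['force'],o['grip_width']);cam('side')
```

```text
[ 0.50341165 -0.28104181  0.12710819] [ 1.79999457e+02 -6.27044224e-03  1.87954817e+00] [0.33759137 0.07023566 0.99722692] 0.017506923381270256
[ 0.50339444 -0.28104299  0.12709335] [-1.79999895e+02 -3.93635900e-03  1.87669337e+00] [-0.22963029  0.15142028  1.0439565 ] 0.017827224214478722
[ 0.50340876 -0.28104421  0.12712612] [ 1.79999833e+02 -6.10219346e-03  1.88068761e+00] [-0.02228586  1.03910626  0.70751192] 0.017561975711584427
```

```bash
cat >> h.py <<'E'
HX=np.array([.5058,-.0134]);HY=np.radians(-15.03)
def hol(x,y): return [HX[0]+x*np.cos(HY)-y*np.sin(HY),HX[1]+x*np.sin(HY)+y*np.cos(HY)]
E
python3 - <<'E'
from h import *
a=plan([.5034,-.2810,.215],1.88,5,1.0)
b=plan([*hol(.009,-.001),.215],-15,12,1.0,start=a,smooth=True)
E
```

```text
[[1.0, 0, 0, -1.76, 0, 0, -0.0], [1.0, 0, 0, -1.75, 0, 0, -0.0], [1.0, 0, 0, -1.76, 0, 0, -0.0], [1.0, 0, -0.01, -1.76, 0, 0, -0.0], [1.0, 0, 0, -1.76, 0, 0, -0.0]]
end [ 0.5034 -0.281   0.215 ] [ 1.80e+02 -1.00e-02  1.88e+00] max [0.   0.01 1.76 0.   0.   0.  ]
[[1.0, 0.04, -0.52, 0, 0, 0, 0.006], [1.0, 0.1, -1.43, 0, 0, 0, 0.016], [1.0, 0.11, -2.17, 0, 0, 0, 0.024], [1.0, 0.07, -2.73, 0, 0, 0, 0.03], [1.0, 0, -3.09, 0, 0, 0, 0.035]]
[[1.0, -0.13, -3.27, 0, 0, 0, 0.036], [1.0, -0.24, -3.27, 0, 0, 0, 0.037], [1.0, -0.34, -3.07, 0, 0, 0, 0.034], [1.0, -0.39, -2.7, 0, 0, 0, 0.031], [1.0, -0.38, -2.14, 0, 0, 0, 0.024]]
[[1.0, -0.28, -1.41, 0, 0, 0, 0.016], [1.0, -0.11, -0.51, 0, 0, 0, 0.006]]
end [ 0.5143 -0.0167  0.215 ] [-1.800e+02 -1.000e-02 -1.503e+01] max [0.39  3.27  0.    0.    0.    0.037]
```

Call:
move_arm --pt "1.0 0 0 -0.6 0 0 0" --pt "1.0 0 0 -1.5 0 0 0" --pt "1.0 0 0 -2.5 0 0 0" --pt "1.0 0 0 -2.7 0 0 0" --pt "1.0 0 0 -1.5 0 0 0"

```text
time_s: 5.35
tool_pos: [0.504, -0.2818, 0.218]
tool_rot: [179.9, -0.2, 1.9]
force: [1.8, 0.3, 0.3]
grip_width: 0.0176
```

Call:
move_arm --pt "1.0 0.04 -0.52 0 0 0 0.006" --pt "1.0 0.1 -1.43 0 0 0 0.016" --pt "1.0 0.11 -2.17 0 0 0 0.024" --pt "1.0 0.07 -2.73 0 0 0 0.03" --pt "1.0 0 -3.09 0 0 0 0.035"

```text
time_s: 5.77
tool_pos: [0.5064, -0.1812, 0.214]
tool_rot: [180.0, 0.1, -4.7]
force: [-0.2, 1.4, -0.7]
grip_width: 0.0176
```

Call:
move_arm --pt "1.0 -0.13 -3.27 0 0 0 0.036" --pt "1.0 -0.24 -3.27 0 0 0 0.037" --pt "1.0 -0.34 -3.07 0 0 0 0.034" --pt "1.0 -0.39 -2.7 0 0 0 0.031" --pt "1.0 -0.38 -2.14 0 0 0 0.024"

```text
time_s: 6.18
tool_pos: [0.5124, -0.0329, 0.214]
tool_rot: [-180.0, 0.1, -13.7]
force: [0.4, -0.1, -1.2]
grip_width: 0.018
```

Call:
move_arm --pt "1.0 -0.28 -1.41 0 0 0 0.016" --pt "1.0 -0.11 -0.51 0 0 0 0.006" --pt "1 0 0 0 0 0 0" --pt "1 0 0 0 0 0 0"

```text
time_s: 6.52
tool_pos: [0.5138, -0.0175, 0.2146]
tool_rot: [179.9, 0.0, -15.0]
force: [0.5, -0.7, -2.0]
grip_width: 0.0178
```

Run:
```python
from h import *
o=env.get_obs();print(o['tool_pos'],o['tool_rot'],o['force'])
c=cam('wrist');cv2.imwrite('pics/w4.png',c['img'][...,::-1]);np.save('w4.npy',c,allow_pickle=True)
c=cam('side');crop(c,260,150,120,120,5,'s4')
a=plan([*hol(.009,-.001),.139],-15,7,1.0)
```

```text
[ 0.51379014 -0.01752225  0.21455672] [ 1.79948246e+02  3.77952591e-02 -1.50318980e+01] [ 0.544879   -0.66729074 -1.95608327]
[[1.0, 0, -0.03, 1.08, 0, 0, -0.0], [1.0, -0.01, -0.02, 1.09, 0, 0, -0.001], [1.0, 0, -0.03, 1.08, 0, 0, -0.0], [1.0, 0, -0.02, 1.08, 0, 0, -0.0], [1.0, 0, -0.03, 1.09, 0, 0, -0.001]]
[[1.0, -0.01, -0.02, 1.08, 0, 0, -0.0], [1.0, 0, -0.03, 1.09, 0.001, 0, -0.001]]
end [ 0.5142 -0.0167  0.139 ] [-1.7998e+02  1.0000e-02 -1.4980e+01] max [1.00e-02 3.00e-02 1.09e+00 1.00e-03 0.00e+00 1.00e-03]
```

View pics/w4.png

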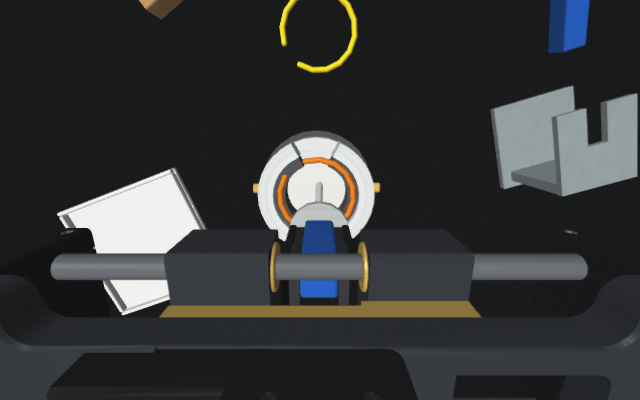

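View pics/s4.png

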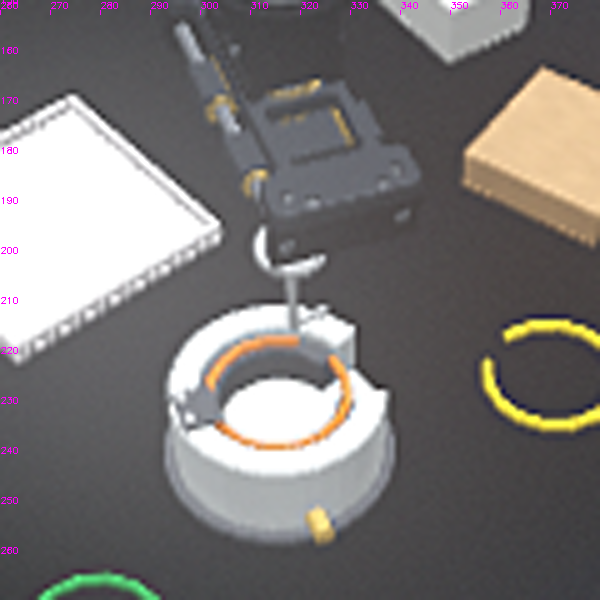

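Run:
```python
from fit import *
c=np.load('w4.npy',allow_pickle=True).item()
for n,p in dict(rim=pol(.062,24,.06),rim2=pol(.062,-24,.06),l1=pol(.034,24,.052),l2=pol(.034,-24,.052),end=pol(.04,18,.055)).items():
    print(n,proj(c,[*hol(*p[:2]),p[2]]).round(1))
T=R.from_euler('z',-15,degrees=True).apply([.021,0,0]);print('tip end',proj(c,[.5138+T[0],-.0175+T[1],.2146-.042-.054]).round(1))
crop(c,250,120,130,120,6,'w4c')
```

```text
rim [291.6 144.1]
rim2 [341.3 144. ]
l1 [303.6 167.9]
l2 [329.5 167.8]
end [304.7 161.7]
tip end [318.4 182.1]
```

View pics/w4c.png

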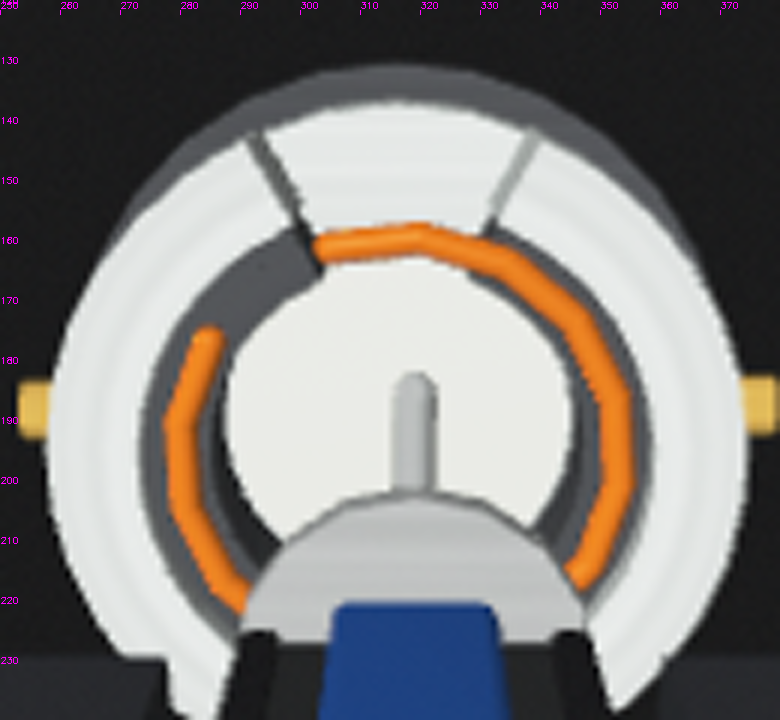

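Call:
move_arm --pt "1 0 0 1.0 0 0 0" --pt "1 0 0 1.8 0 0 0" --pt "1 0 0 2.0 0 0 0" --pt "1 0 0 1.6 0 0 0" --pt "1 0 0 0.8 0 0 0"

```text
time_s: 7.03
tool_pos: [0.5126, -0.0178, 0.1404]
tool_rot: [179.9, 0.2, -15.1]
force: [-2.1, -0.0, -1.5]
grip_width: 0.0179
```

Call:
move_arm --pt "1 0 0 0.35 0 0 0" --pt "1 0 0 0 0 0 0"

```text
time_s: 7.2
tool_pos: [0.5138, -0.0173, 0.1388]
tool_rot: [179.9, 0.1, -15.1]
force: [0.1, -1.0, -1.5]
grip_width: 0.0178
```

Run:
```python
from h import *
o=env.get_obs();print(o['tool_pos'],o['tool_rot'],o['force'])
c=cam('wrist');crop(c,250,100,130,120,6,'w5c')
a=plan([*hol(.030,-.001),.139],-15,5,1.0)
```

```text
[ 0.51376788 -0.01733832  0.13883599] [ 1.79949795e+02  6.07141644e-02 -1.50780649e+01] [ 0.10496352 -1.0124238  -1.46645942]
[[1.0, 0.41, -0.01, 0.01, 0, 0, -0.0], [1.0, 0.42, -0.01, 0.02, 0, 0, -0.0], [1.0, 0.41, -0.01, 0.01, 0, 0, -0.001], [1.0, 0.42, 0, 0.02, 0, 0, 0.0], [1.0, 0.41, -0.01, 0.01, 0, 0, -0.0]]
end [ 0.5345 -0.0222  0.139 ] [ 1.7999e+02 -2.0000e-02 -1.5000e+01] max [0.42  0.01  0.02  0.    0.    0.001]
```

View pics/w5c.png

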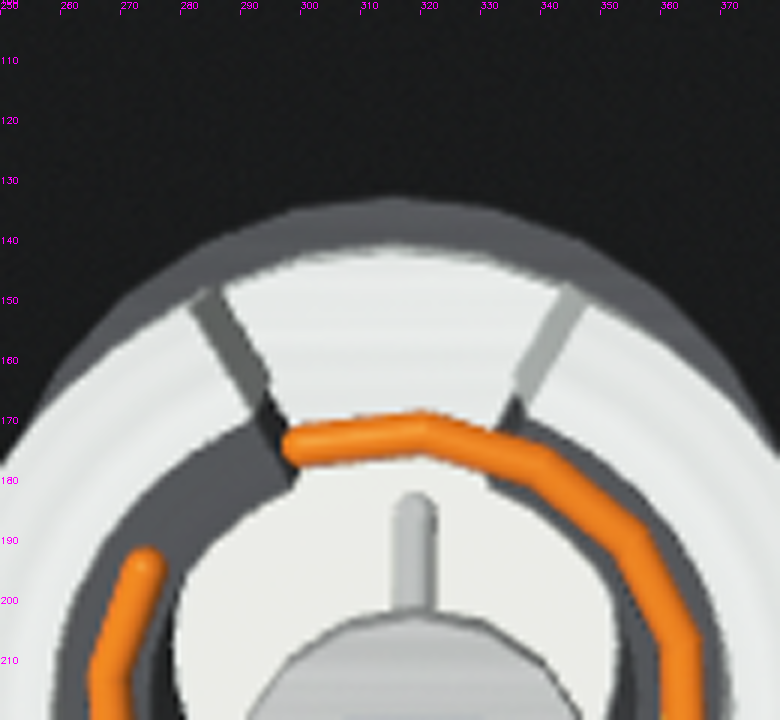

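Call:
move_arm --pt "1 0.3 0 0 0 0 0" --pt "1 0.5 0 0 0 0 0" --pt "1 0.6 0 0 0 0 0" --pt "1 0.5 0 0 0 0 0" --pt "1 0.2 0 0 0 0 0"

```text
time_s: 7.67
tool_pos: [0.5358, -0.0225, 0.14]
tool_rot: [180.0, -0.1, -15.0]
force: [1.1, -0.3, -0.4]
grip_width: 0.0182
```

Call:
move_arm --pt "1 0 0 -0.3 0 0 0" --pt "1 0 0 -0.3 0 0 0" --pt "1 0 0 0 0 0 0"

```text
time_s: 7.92
tool_pos: [0.5348, -0.0222, 0.1463]
tool_rot: [-180.0, -0.0, -15.0]
force: [0.5, 0.2, -1.3]
grip_width: 0.018
```

Run:
```python
from h import *
o=env.get_obs();print(o['tool_pos'],o['tool_rot'],o['force'])
c=cam('wrist');crop(c,250,100,130,120,6,'w6c')
c=cam('side');crop(c,270,170,100,100,6,'s6')
```

```text
[ 0.53483745 -0.02219458  0.14625204] [-1.79973007e+02 -4.64509149e-02 -1.50259505e+01] [ 0.45356281  0.22039287 -1.32389242]
```

View pics/w6c.png

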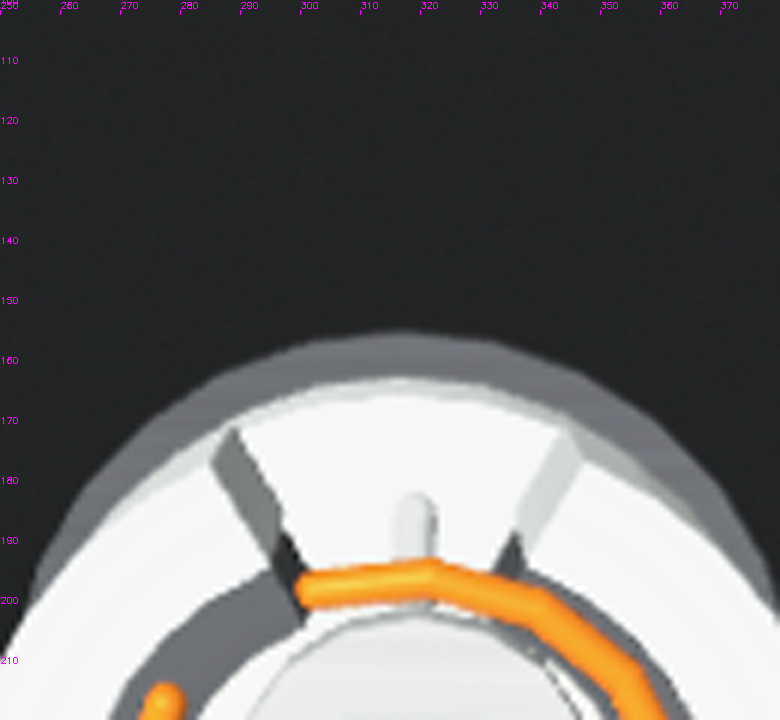

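View pics/s6.png

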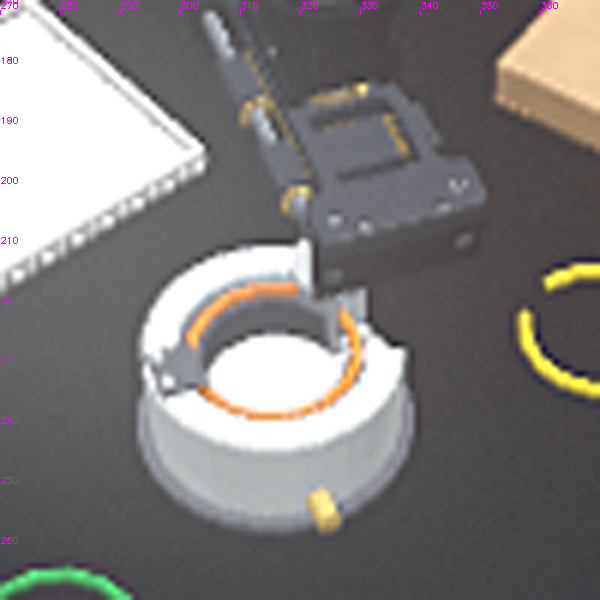

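Call:
move_arm --pt "1 0 0 -0.3 0 0 0" --pt "1 0 0 -0.4 0 0 0" --pt "1 0 0 -0.4 0 0 0" --pt "1 0.05 0 -0.4 0 0 0" --pt "1 0.1 0 -0.4 0 0 0"

```text
time_s: 8.43
tool_pos: [0.536, -0.0225, 0.1651]
tool_rot: [-180.0, -0.0, -15.0]
force: [-0.4, 0.1, -1.0]
grip_width: 0.0178
```

Run:
```python
from h import *
o=env.get_obs();print(o['tool_pos'],o['tool_rot'],o['force'])
c=cam('wrist');crop(c,250,100,130,120,6,'w7c')
c=cam('side');crop(c,270,170,100,100,6,'s7')
```

```text
[ 0.53597554 -0.02251847  0.16513811] [-1.79981420e+02 -9.98646828e-03 -1.50180668e+01] [-0.36870209  0.08599146 -0.98930453]
```

View pics/w7c.png

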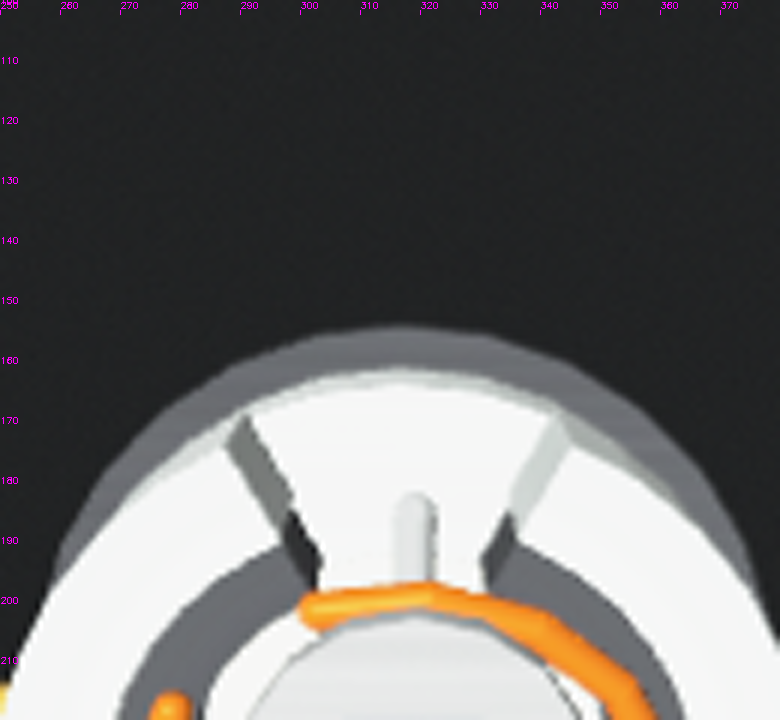

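View pics/s7.png

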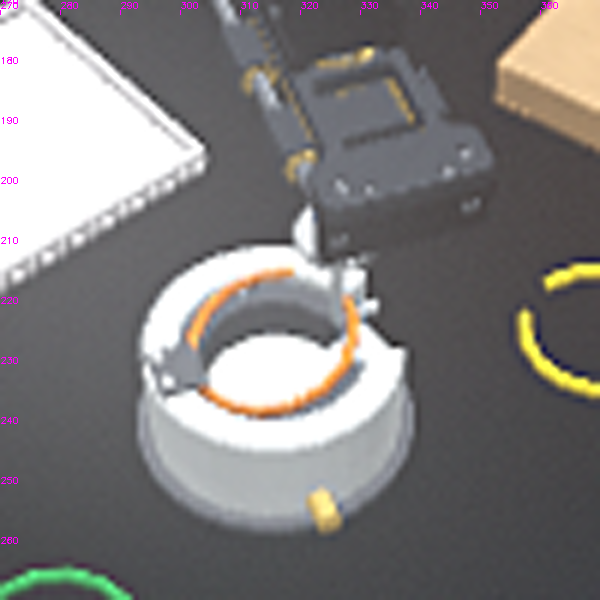

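Call:
move_arm --pt "1 0.1 0 -0.4 0 0 0" --pt "1 0.15 0 -0.4 0 0 0" --pt "1 0.2 0 -0.4 0 0 0" --pt "1 0.2 0 -0.4 0 0 0" --pt "1 0.2 0 -0.4 0 0 0"

```text
time_s: 8.95
tool_pos: [0.5445, -0.0249, 0.1851]
tool_rot: [-180.0, -0.0, -15.0]
force: [-0.0, 0.8, -0.7]
grip_width: 0.0178
```

Run:
```python
from h import *
o=env.get_obs();print(o['tool_pos'],o['tool_rot'],o['force'])
c=cam('wrist');crop(c,250,130,130,100,6,'w8c')
c=cam('side');crop(c,270,170,100,100,6,'s8')
```

```text
[ 0.54446328 -0.02487358  0.18505541] [-1.79995100e+02 -1.32898380e-02 -1.50297104e+01] [-0.04284206  0.77465976 -0.71690865]
```

View pics/w8c.png

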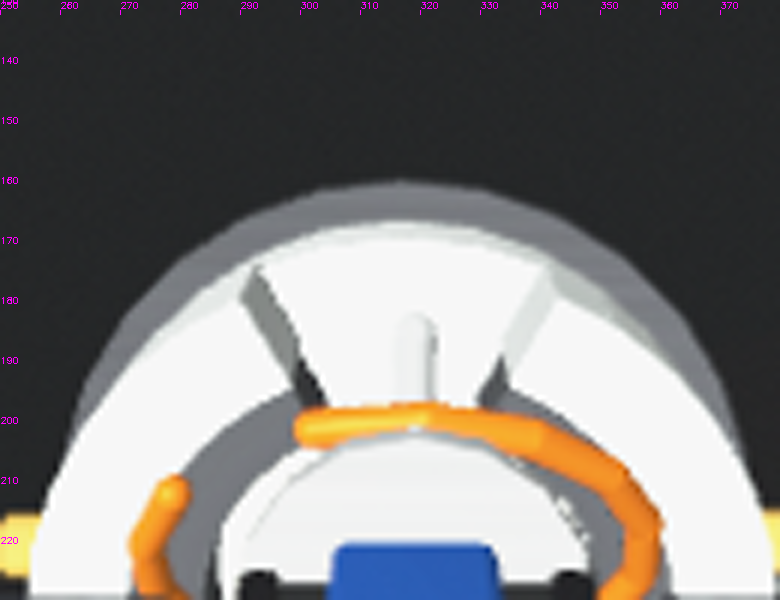

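View pics/s8.png

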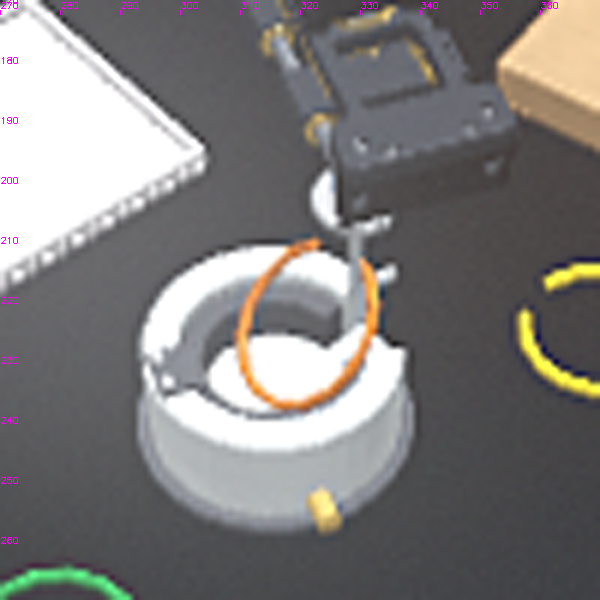

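Call:
move_arm --pt "1 0 0 -0.5 0 0 0" --pt "1 0 0 -0.6 0 0 0" --pt "1 0 0 -0.6 0 0 0" --pt "1 0 0 -0.6 0 0 0" --pt "1 0 0 -0.6 0 0 0"

```text
time_s: 9.47
tool_pos: [0.5442, -0.0248, 0.2143]
tool_rot: [-180.0, -0.0, -15.0]
force: [-0.3, -0.6, -0.9]
grip_width: 0.0175
```

Call:
move_arm --pt "1 0 0 -0.6 0 0 0" --pt "1 0 0 -0.6 0 0 0" --pt "1 0 0 -0.6 0 0 0" --pt "1 0 0 -0.6 0 0 0" --pt "1 0 0 -0.6 0 0 0"

```text
time_s: 9.88
tool_pos: [0.5442, -0.0248, 0.2442]
tool_rot: [-180.0, -0.0, -15.0]
force: [0.6, 0.5, -1.0]
grip_width: 0.0182
```

Run:
```python
from h import *
o=env.get_obs();print(o['tool_pos'],o['tool_rot'],o['force'])
c=cam('wrist');crop(c,250,130,130,100,6,'w9c')
c=cam('side');crop(c,260,140,120,120,5,'s9')
```

```text
[ 0.54416022 -0.02479352  0.24421356] [-1.79993122e+02 -8.75194193e-03 -1.50269779e+01] [ 0.59645233  0.52862665 -1.03061279]
```

View pics/w9c.png

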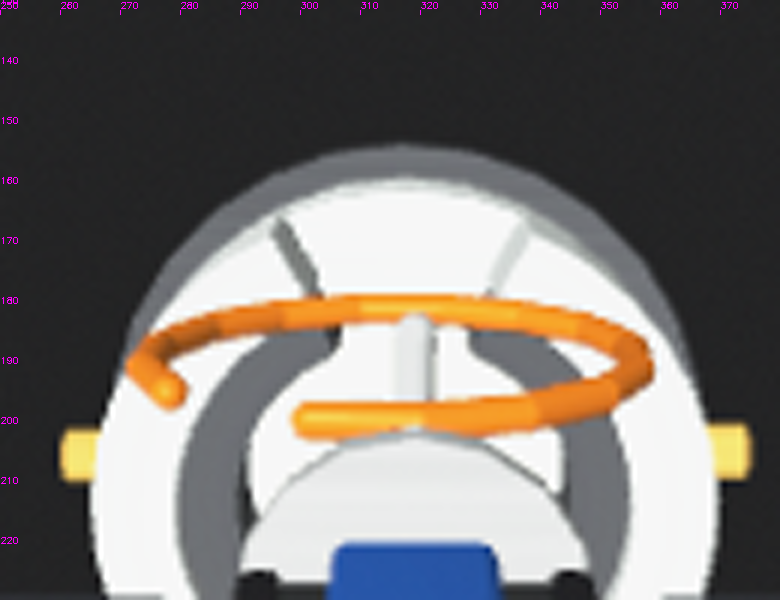

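View pics/s9.png

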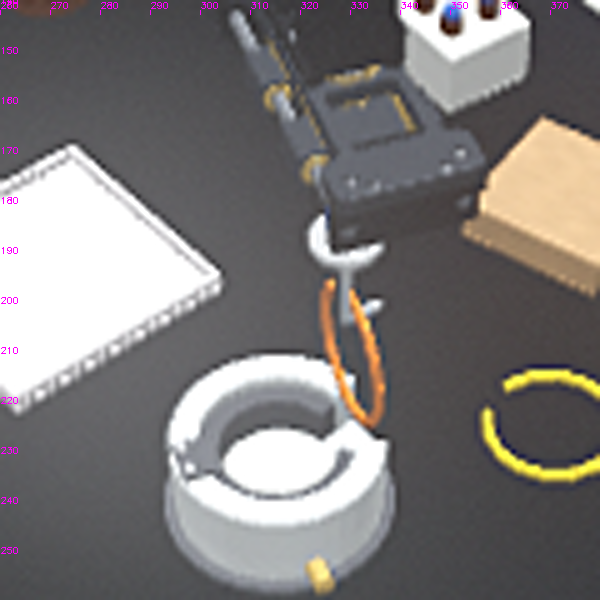

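```bash
cat >> h.py <<'E'
TX=np.array([.4868,.2198]);TY=np.radians(5.2)
def tray(x,y): return [TX[0]+x*np.cos(TY)-y*np.sin(TY),TX[1]+x*np.sin(TY)+y*np.cos(TY)]
E
python3 - <<'E'
from h import *
a=plan([*tray(-.051,0),.275],5.2,20,1.0,smooth=True)
E
```

```text
[[1.0, -0.12, -0.15, -0.02, 0, 0, -0.003], [1.0, -0.35, -0.42, -0.06, 0, 0, -0.007], [1.0, -0.54, -0.67, -0.1, 0, 0, -0.011], [1.0, -0.7, -0.9, -0.14, 0, 0, -0.016], [1.0, -0.84, -1.09, -0.15, 0, 0, -0.018]]
[[1.0, -0.93, -1.27, -0.19, 0, 0, -0.021], [1.0, -0.99, -1.42, -0.19, 0, -0.001, -0.023], [1.0, -1.03, -1.54, -0.22, 0, 0, -0.025], [1.0, -1.03, -1.63, -0.22, 0, 0, -0.026], [1.0, -1.01, -1.69, -0.22, 0, 0, -0.026]]
[[1.0, -0.96, -1.72, -0.23, 0, 0, -0.027], [1.0, -0.9, -1.71, -0.22, 0, 0, -0.026], [1.0, -0.82, -1.66, -0.21, 0, 0, -0.024], [1.0, -0.73, -1.57, -0.2, 0, -0.001, -0.024], [1.0, -0.63, -1.44, -0.18, 0, 0, -0.021]]
[[1.0, -0.52, -1.28, -0.16, 0, 0, -0.018], [1.0, -0.42, -1.06, -0.13, 0, 0, -0.015], [1.0, -0.3, -0.81, -0.1, -0.001, 0, -0.012], [1.0, -0.18, -0.51, -0.06, 0, 0, -0.007], [1.0, -0.07, -0.18, -0.02, 0, 0, -0.003]]
end [0.436  0.2152 0.275 ] [179.97  -0.     5.21] max [1.03e+00 1.72e+00 2.30e-01 1.00e-03 1.00e-03 2.70e-02]
```

Call:
move_arm --pt "1 0 0 -0.5 0 0 0" --pt "1 0 0 -0.9 0 0 0" --pt "1 0 0 -0.9 0 0 0" --pt "1 0 0 -0.5 0 0 0" --pt "1 0 0 -0.3 0 0 0"

```text
time_s: 10.4
tool_pos: [0.5447, -0.0248, 0.2759]
tool_rot: [-180.0, -0.1, -15.0]
force: [-0.7, -0.5, -1.3]
grip_width: 0.0176
```

Now the traverse (z already done, so z = 0).

Call:
move_arm --pt "1.0 -0.12 -0.15 0 0 0 -0.003" --pt "1.0 -0.35 -0.42 0 0 0 -0.007" --pt "1.0 -0.54 -0.67 0 0 0 -0.011" --pt "1.0 -0.7 -0.9 0 0 0 -0.016" --pt "1.0 -0.84 -1.09 0 0 0 -0.018"

```text
time_s: 10.82
tool_pos: [0.5264, 0.0137, 0.2742]
tool_rot: [180.0, 0.0, -11.8]
force: [0.0, 0.1, -1.6]
grip_width: 0.0174
```

Call:
move_arm --pt "1.0 -0.93 -1.27 0 0 0 -0.021" --pt "1.0 -0.99 -1.42 0 0 0 -0.023" --pt "1.0 -1.03 -1.54 0 0 0 -0.025" --pt "1.0 -1.03 -1.63 0 0 0 -0.026" --pt "1.0 -1.01 -1.69 0 0 0 -0.026"

```text
time_s: 11.23
tool_pos: [0.4886, 0.0974, 0.2746]
tool_rot: [-180.0, -0.0, -4.7]
force: [1.1, 0.2, -1.4]
grip_width: 0.0179
```

Call:
move_arm --pt "1.0 -0.96 -1.72 0 0 0 -0.027" --pt "1.0 -0.9 -1.71 0 0 0 -0.026" --pt "1.0 -0.82 -1.66 0 0 0 -0.024" --pt "1.0 -0.73 -1.57 0 0 0 -0.024" --pt "1.0 -0.63 -1.44 0 0 0 -0.021"

```text
time_s: 11.65
tool_pos: [0.4515, 0.1796, 0.2745]
tool_rot: [-180.0, 0.0, 2.2]
force: [-1.1, -0.2, -1.7]
grip_width: 0.0177
```

Call:
move_arm --pt "1.0 -0.52 -1.28 0 0 0 -0.018" --pt "1.0 -0.42 -1.06 0 0 0 -0.015" --pt "1.0 -0.3 -0.81 0 0 0 -0.012" --pt "1.0 -0.18 -0.51 0 0 0 -0.007" --pt "1.0 -0.07 -0.18 0 0 0 -0.003"

```text
time_s: 12.07
tool_pos: [0.4351, 0.2159, 0.2745]
tool_rot: [180.0, 0.0, 5.3]
force: [-0.5, -0.1, -1.2]
grip_width: 0.0177
```

Run:
```python
from h import *
o=env.get_obs();print(o['time_s'],o['tool_pos'],o['tool_rot'],o['force'],o['qpos'])
c=cam('wrist');cv2.imwrite('pics/w10.png',c['img'][...,::-1])
c=cam('side');crop(c,210,100,150,130,5,'s10')
```

```text
12.0667 [0.43512347 0.2158566  0.27448747] [1.79992486e+02 2.56725171e-03 5.26596212e+00] [-0.52999653 -0.08694895 -1.17458783] [ -53.45006425   -3.35284479   23.10965691  104.10714923    1.34583944
   78.98566922 -115.36715962]
```

View pics/w10.png

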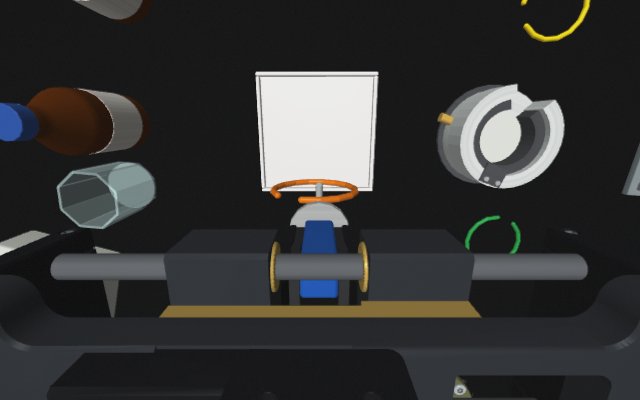

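View pics/s10.png

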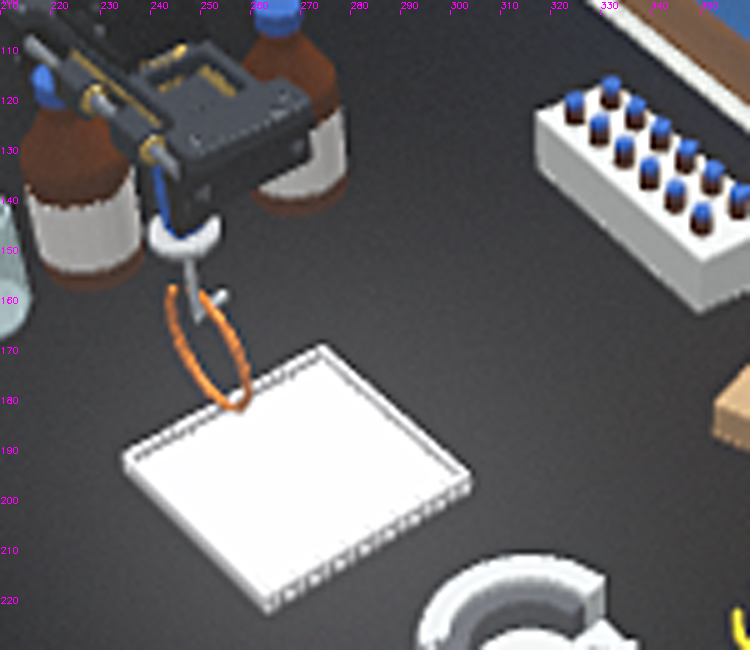

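Call:
move_arm --pt "1 0 0 0.5 0 0 0" --pt "1 0 0 1.1 0 0 0" --pt "1 0 0 1.4 0 0 0" --pt "1 0 0 1.5 0 0 0" --pt "1 0 0 1.5 0 0 0"

```text
time_s: 12.58
tool_pos: [0.4353, 0.2143, 0.213]
tool_rot: [180.0, 0.0, 5.1]
force: [0.1, -0.7, -1.8]
grip_width: 0.0178
```

Call:
move_arm --pt "1 0 0 1.2 0 0 0" --pt "1 0 0 0.8 0 0 0" --pt "1 0 0 0.4 0 0 0" --pt "1 0 0 0.2 0 0 0" --pt "1 0 0 0 0 0 0"

```text
time_s: 13.0
tool_pos: [0.4355, 0.2152, 0.1885]
tool_rot: [180.0, -0.0, 5.2]
force: [0.6, 0.0, -2.1]
grip_width: 0.0177
```

Run:
```python
from h import *
o=env.get_obs();print(o['time_s'],o['tool_pos'],o['tool_rot'],o['force'])
c=cam('wrist');crop(c,220,50,200,190,4,'w11')
c=cam('side');crop(c,220,130,100,100,6,'s11')
for x in(-.045,): print(proj(c,[*tray(x,0),.005]))
```

```text
13.0 [0.43547701 0.21515533 0.18849694] [ 1.79996757e+02 -4.19082439e-03  5.19326546e+00] [ 0.64617817  0.03888385 -2.13187349]
[256.61758023 202.25730873]
```

View pics/w11.png

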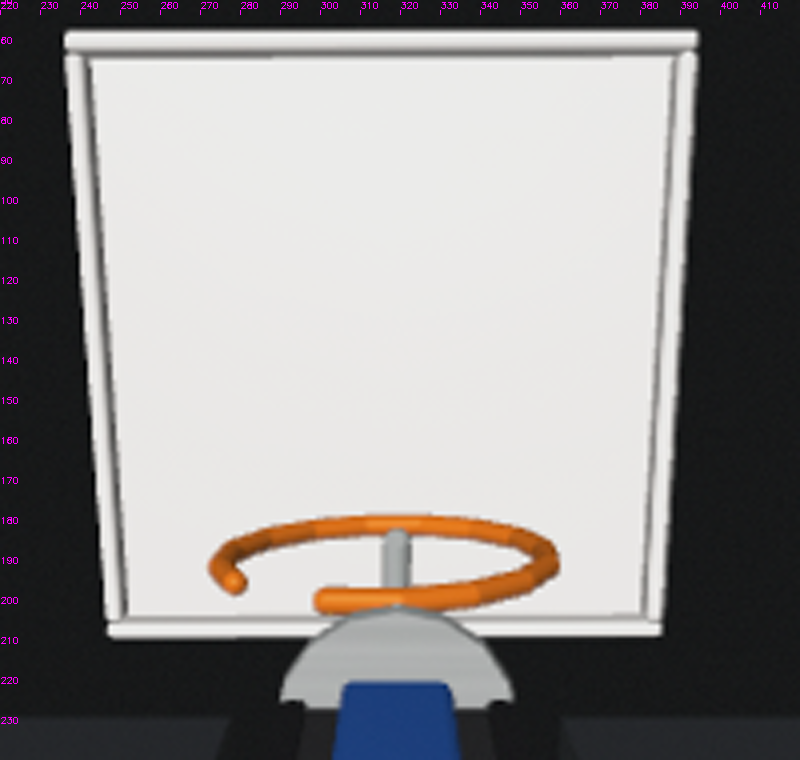

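View pics/s11.png

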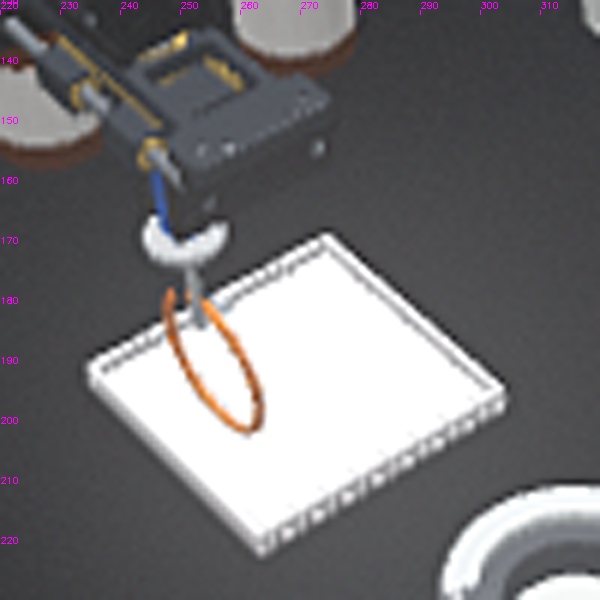

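Run:
```python
from h import *
c=cam('wrist');ax=np.array([.4355,.2152]);d=np.array([np.cos(TY),np.sin(TY)])
for off in(.006,.0,.012,.02,.03):
    P=ax+d*off; print(off,proj(c,[*P,.188-.042-.055+.003]).round(1),proj(c,[*P,.188-.042-.055-.077]).round(1))
s=cam('side')
for off in(.006,.012,.02,.03):
    P=ax+d*off; print(off,proj(s,[*P,.188-.042-.055+.003]).round(1),proj(s,[*P,.188-.042-.055-.077]).round(1))
```

```text
0.006 [319.5 200.1] [319.2 181. ]
0.0 [319.5 206.9] [319.3 186.2]
0.012 [319.5 193.3] [319.2 175.7]
0.02 [319.5 184. ] [319.2 168.6]
0.03 [319.5 172.2] [319.2 159.6]
0.006 [253.1 182.1] [256.1 200.4]
0.012 [254.7 181.2] [257.7 199.5]
0.02 [256.9 180. ] [259.8 198.3]
0.03 [259.7 178.5] [262.4 196.8]
```

Call:
move_arm --pt "1 0.3 0 0.4 0 0 0" --pt "1 0.6 0 0.3 0 0 0" --pt "1 0.7 0 0.2 0 0 0" --pt "1 0.7 0 0.2 0 0 0" --pt "1 0.6 0 0.2 0 0 0"

```text
time_s: 13.62
tool_pos: [0.4654, 0.2178, 0.1754]
tool_rot: [180.0, -0.0, 5.2]
force: [0.5, 0.6, -1.4]
grip_width: 0.0177
```

Run:
```python
from h import *
o=env.get_obs();print(o['time_s'],o['tool_pos'],o['tool_rot'],o['force'])
c=cam('wrist');crop(c,220,50,200,190,4,'w12')
c=cam('side');crop(c,220,130,100,100,6,'s12')
```

```text
13.6167 [0.46543633 0.21782352 0.17537166] [ 1.79989982e+02 -3.49277414e-02  5.18190658e+00] [ 0.49661985  0.64732404 -1.39041941]
```

View pics/w12.png

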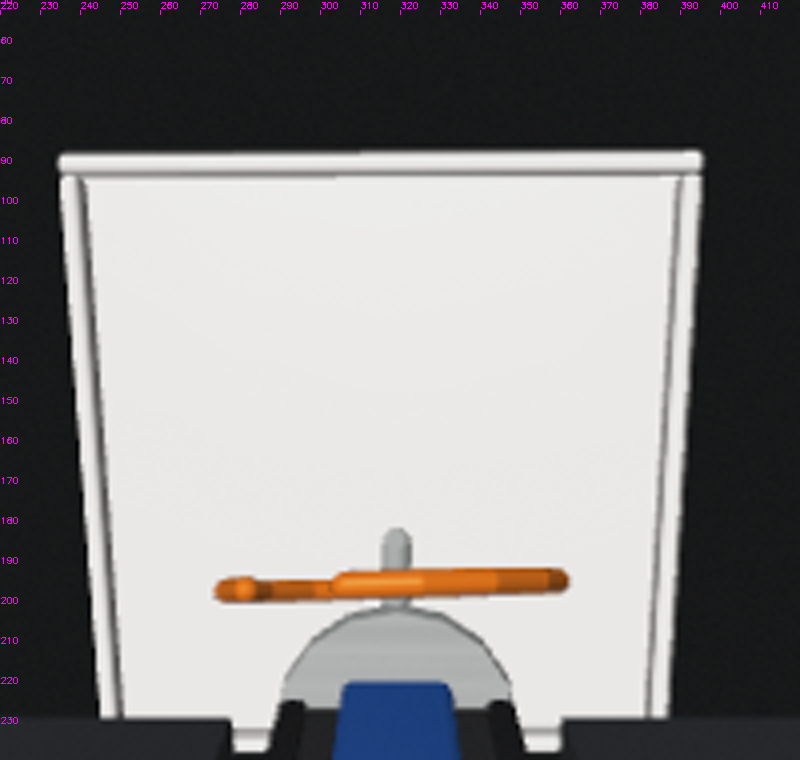

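View pics/s12.png

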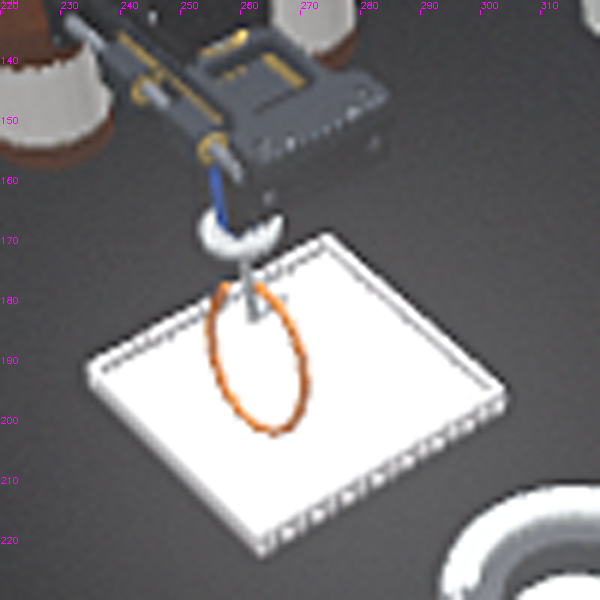

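Call:
move_arm --pt "1 0.7 0 0.4 0 0 0" --pt "1 0.7 0 0.4 0 0 0" --pt "1 0.7 0 0.5 0 0 0" --pt "1 0.6 0 0.6 0 0 0" --pt "1 0.5 0 0.6 0 0 0"

```text
time_s: 14.13
tool_pos: [0.4969, 0.2207, 0.1498]
tool_rot: [180.0, -0.0, 5.2]
force: [-0.8, -0.2, -1.0]
grip_width: 0.0182
```

Run:
```python
from h import *
o=env.get_obs();print(o['time_s'],o['tool_pos'],o['tool_rot'],o['force'])
c=cam('wrist');crop(c,220,50,200,190,4,'w13')
c=cam('side');crop(c,220,130,100,100,6,'s13')
```

```text
14.1333 [0.49689135 0.2207109  0.14984258] [ 1.79986704e+02 -8.32473545e-03  5.19609897e+00] [-0.75182968 -0.24585476 -0.99160726]
```

View pics/w13.png

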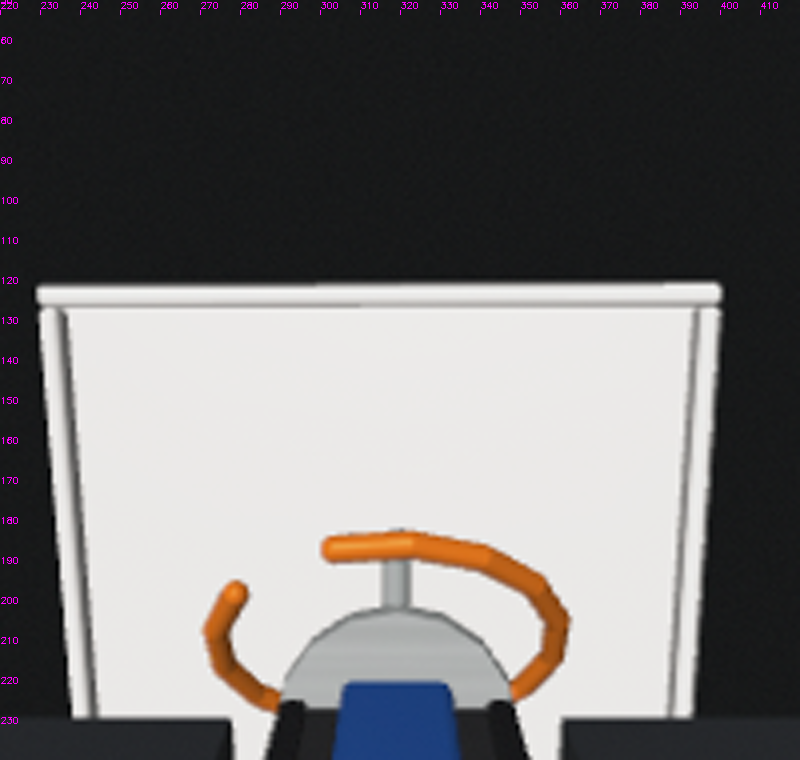

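View pics/s13.png

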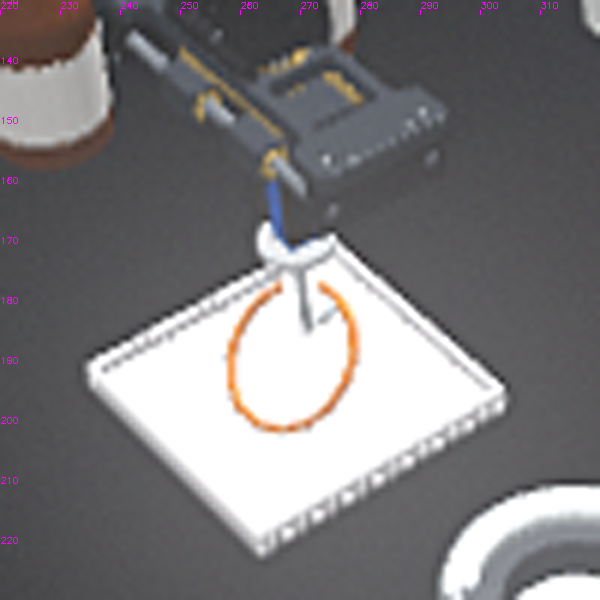

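Call:
move_arm --pt "1 0.5 0 0 0 0 0" --pt "1 0.6 0 0 0 0 0" --pt "1 0.2 0 0 0 0 0"

```text
time_s: 14.48
tool_pos: [0.5102, 0.2221, 0.1511]
tool_rot: [-180.0, -0.1, 5.2]
force: [-0.1, -0.3, -0.4]
grip_width: 0.018
```

Run:
```python
from h import *
o=env.get_obs();print(o['time_s'],o['tool_pos'],o['tool_rot'],o['force'])
c=cam('wrist');crop(c,220,50,200,190,4,'w14')
c=cam('side');crop(c,220,130,100,100,6,'s14')
```

```text
14.4833 [0.51024639 0.22206763 0.151058  ] [-1.79978431e+02 -8.97529552e-02  5.19445162e+00] [-0.14214514 -0.27689402 -0.44409306]
```

View pics/w14.png

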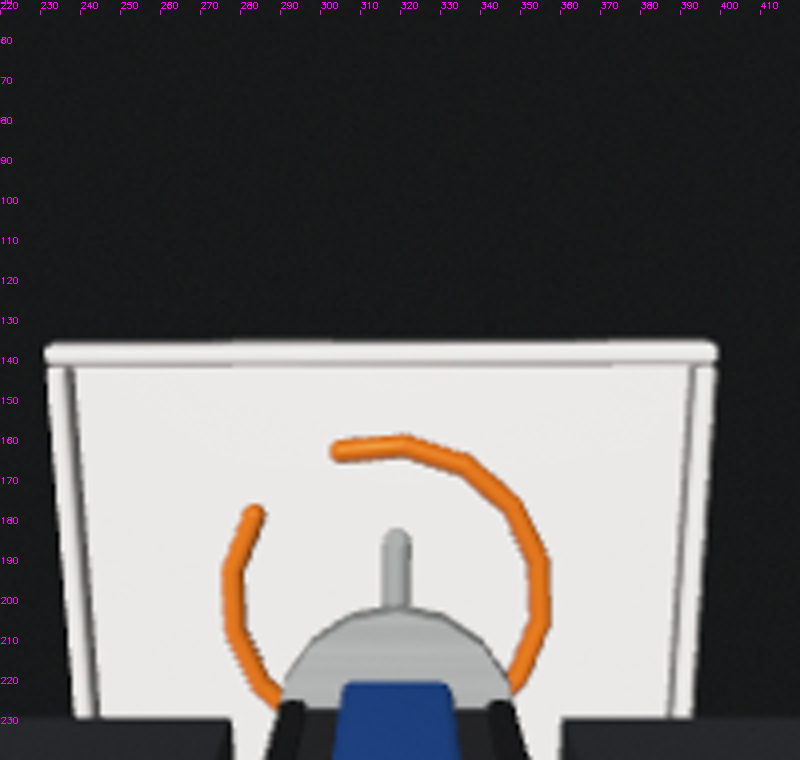

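View pics/s14.png

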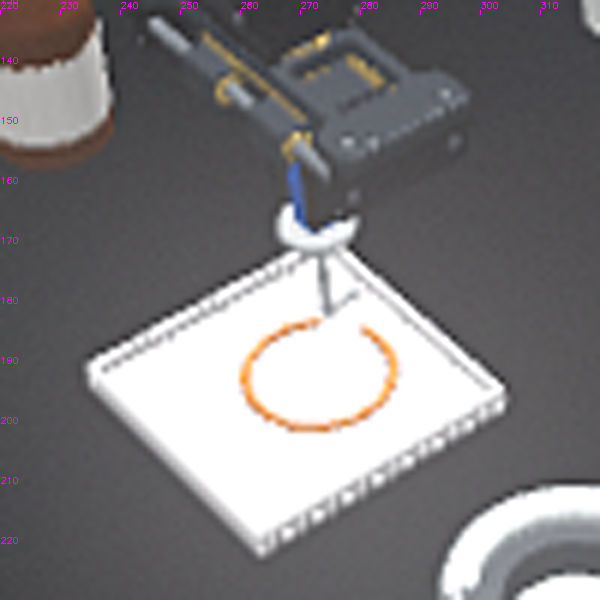

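Run:
```python
from h import *
o=env.get_obs()
a=plan([.5034,-.2810,.218],1.88,20,1.0,start=([.5102,.2221,.221],o['tool_rot']),smooth=True)
```

```text
[[1.0, -0.04, 0.36, 0, 0, 0, 0.0], [1.0, -0.11, 1.04, 0.01, 0, 0, 0.002], [1.0, -0.16, 1.64, 0.01, 0, 0, 0.002], [1.0, -0.22, 2.17, 0.01, 0, 0, 0.002], [1.0, -0.26, 2.61, 0.01, 0, 0, 0.003]]
[[1.0, -0.28, 2.99, 0.02, 0, 0, 0.003], [1.0, -0.31, 3.3, 0.02, 0, 0, 0.004], [1.0, -0.31, 3.52, 0.02, 0, 0, 0.004], [1.0, -0.31, 3.67, 0.02, 0, 0, 0.005], [1.0, -0.29, 3.75, 0.02, 0, -0.001, 0.004]]
[[1.0, -0.29, 3.75, 0.02, 0, 0, 0.004], [1.0, -0.26, 3.68, 0.03, 0, 0, 0.004], [1.0, -0.23, 3.53, 0.02, 0, 0, 0.004], [1.0, -0.21, 3.3, 0.01, 0, 0, 0.004], [1.0, -0.18, 3.0, 0.02, 0, 0, 0.004]]
[[1.0, -0.14, 2.62, 0.02, 0, 0, 0.003], [1.0, -0.12, 2.18, 0.01, 0, 0, 0.002], [1.0, -0.08, 1.64, 0.01, 0, 0, 0.002], [1.0, -0.05, 1.04, 0, 0, 0, 0.001], [1.0, -0.02, 0.37, 0.01, 0, 0, 0.001]]
end [ 0.5034 -0.281   0.218 ] [-179.99   -0.      1.86] max [3.10e-01 3.75e+00 3.00e-02 0.00e+00 1.00e-03 5.00e-03]
```

Call:
move_arm --pt "1 0 0 -0.6 0 0 0" --pt "1 0 0 -1.5 0 0 0" --pt "1 0 0 -2.2 0 0 0" --pt "1 0 0 -1.8 0 0 0" --pt "1 0 0 -0.9 0 0 0"

```text
time_s: 15.0
tool_pos: [0.51, 0.2224, 0.2237]
tool_rot: [-179.9, -0.2, 5.2]
force: [-0.3, 0.2, -0.7]
grip_width: 0.0176
```

Run:
```python
from h import *
o=env.get_obs();print(o['time_s'],o['tool_pos'],o['tool_rot'],o['force'])
c=cam('wrist');crop(c,220,50,200,190,4,'w15')
c=cam('side');crop(c,220,150,100,80,7,'s15')
```

```text
15.0 [0.51001928 0.2223715  0.22369807] [-179.87521269   -0.20758905    5.20265558] [-0.27464469  0.1648043  -0.67539601]
```

View pics/w15.png

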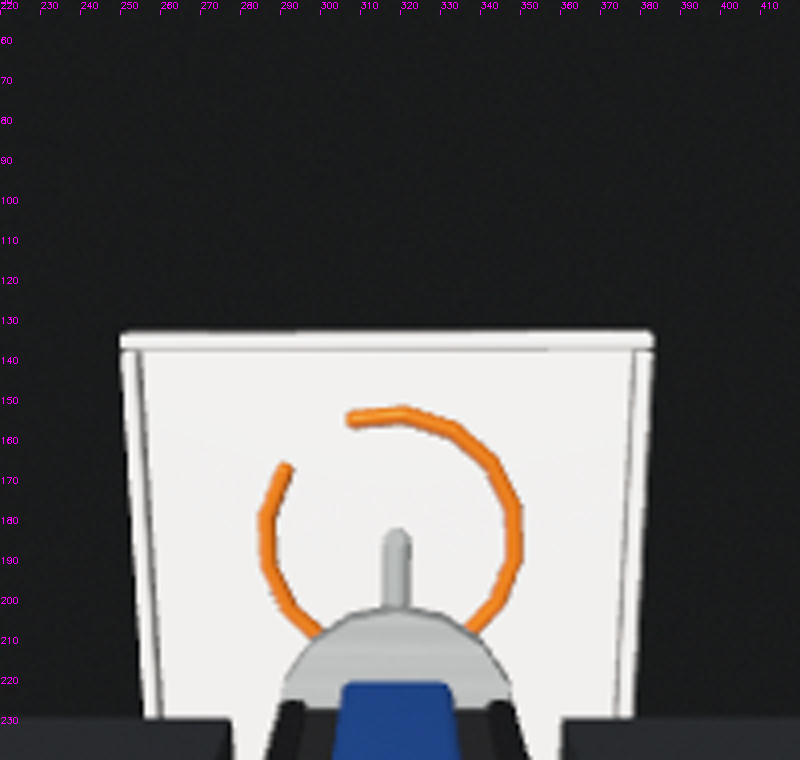

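View pics/s15.png

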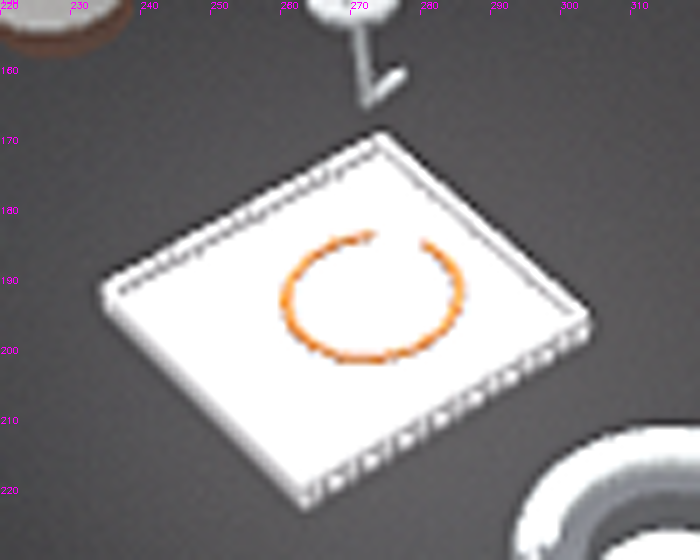

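Call:
move_arm --pt "1.0 -0.04 0.36 0 0 0 0" --pt "1.0 -0.11 1.04 0 0 0 0.002" --pt "1.0 -0.16 1.64 0 0 0 0.002" --pt "1.0 -0.22 2.17 0 0 0 0.002" --pt "1.0 -0.26 2.61 0 0 0 0.003"

```text
time_s: 15.52
tool_pos: [0.5072, 0.1416, 0.2194]
tool_rot: [179.9, 0.1, 4.7]
force: [0.1, 0.0, -1.0]
grip_width: 0.0175
```

Call:
move_arm --pt "1.0 -0.28 2.99 0 0 0 0.003" --pt "1.0 -0.31 3.3 0 0 0 0.004" --pt "1.0 -0.31 3.52 0 0 0 0.004" --pt "1.0 -0.31 3.67 0 0 0 0.005" --pt "1.0 -0.29 3.75 0 0 0 0.004"

```text
time_s: 15.93
tool_pos: [0.5042, -0.033, 0.2197]
tool_rot: [-180.0, 0.1, 3.5]
force: [0.6, -0.2, -0.2]
grip_width: 0.0177
```

Call:
move_arm --pt "1.0 -0.29 3.75 0 0 0 0.004" --pt "1.0 -0.26 3.68 0 0 0 0.004" --pt "1.0 -0.23 3.53 0 0 0 0.004" --pt "1.0 -0.21 3.3 0 0 0 0.004" --pt "1.0 -0.18 3.0 0 0 0 0.004"

```text
time_s: 16.35
tool_pos: [0.5011, -0.2066, 0.22]
tool_rot: [-180.0, 0.1, 2.2]
force: [-0.4, 0.4, -0.9]
grip_width: 0.0177
```

Call:
move_arm --pt "1.0 -0.14 2.62 0 0 0 0.003" --pt "1.0 -0.12 2.18 0 0 0 0.002" --pt "1.0 -0.08 1.64 0 0 0 0.002" --pt "1.0 -0.05 1.04 0 0 0 0.001" --pt "1.0 -0.02 0.37 0 0 0 0.001"

```text
time_s: 16.77
tool_pos: [0.5003, -0.2842, 0.22]
tool_rot: [180.0, 0.1, 1.6]
force: [-0.2, -0.1, -1.2]
grip_width: 0.0179
```

Call:
move_arm --pt "1 0 0 0 0 0 0" --pt "1 0 0 0 0 0 0" --pt "1 0 0 0 0 0 0"

```text
time_s: 17.02
tool_pos: [0.5026, -0.2798, 0.2203]
tool_rot: [-179.9, 0.0, 2.0]
force: [0.8, 0.5, -1.1]
grip_width: 0.0174
```

Run:
```python
from h import *
o=env.get_obs();print(o['time_s'],o['tool_pos'],o['tool_rot'],o['force'])
c=cam('wrist');crop(c,250,100,150,150,5,'w16')
a=plan([.5034,-.2810,.1272],1.88,1,1.0)
```

```text
17.0167 [ 0.50262687 -0.27982063  0.22030738] [-1.79934988e+02  7.07632523e-03  1.98633107e+00] [ 0.7871022   0.48528243 -1.06381337]
[[1.0, 0.06, 0.13, 9.32, -0.001, 0, 0.002]]
end [ 0.5034 -0.281   0.1272] [-180.     -0.      1.89] max [6.00e-02 1.30e-01 9.32e+00 1.00e-03 0.00e+00 2.00e-03]
```

View pics/w16.png

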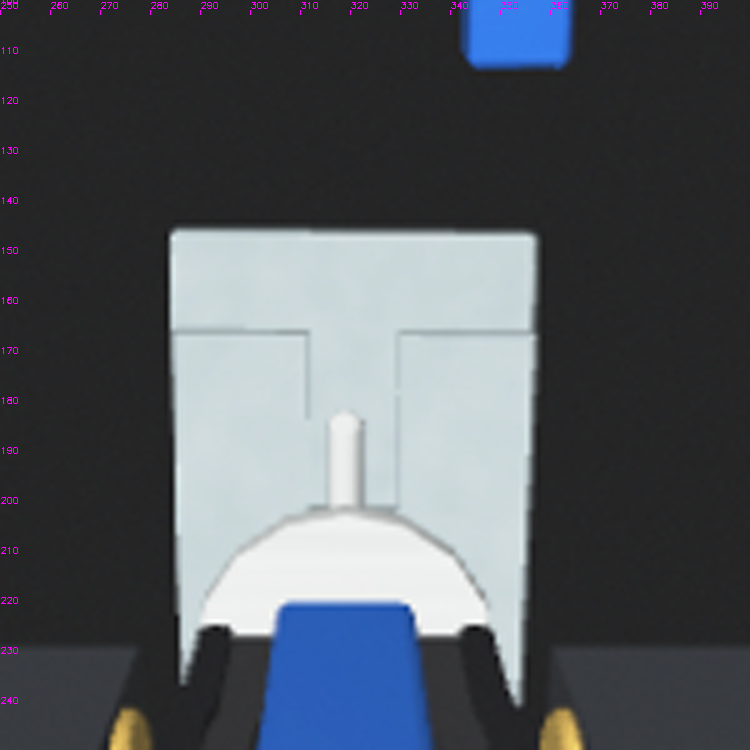

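Call:
move_arm --pt "1 0.06 0.1 0 0 0 0" --pt "1 0 0 0.8 0 0 0" --pt "1 0 0 1.4 0 0 0" --pt "1 0 0 1.0 0 0 0" --pt "1 0 0 0 0 0 0"

```text
time_s: 17.48
tool_pos: [0.5017, -0.2809, 0.1859]
tool_rot: [-179.9, 0.2, 1.9]
force: [-0.0, -0.8, -0.0]
grip_width: 0.0177
```

Run:
```python
from h import *
o=env.get_obs();print(o['time_s'],o['tool_pos'],o['tool_rot'],o['force'])
c=cam('wrist');crop(c,250,130,150,120,5,'w17')
c=cam('side');crop(c,330,230,80,110,6,'s17')
a=plan([.5034,-.2810,.1272],1.88,1,1.0)
```

```text
17.4833 [ 0.50172137 -0.2809197   0.18585492] [-179.8943537     0.23301439    1.91086342] [-0.04289095 -0.76631042 -0.02199975]
[[1.0, 0.08, -0.09, 6.08, 0, 0.001, 0.0]]
end [ 0.5034 -0.281   0.1272] [-1.7998e+02  1.0000e-02  1.8900e+00] max [8.00e-02 9.00e-02 6.08e+00 0.00e+00 1.00e-03 0.00e+00]
```

View pics/w17.png

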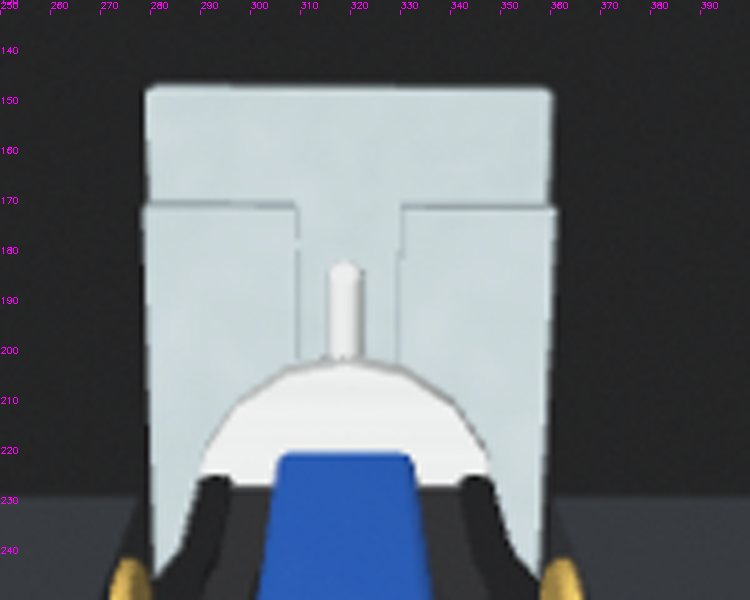

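View pics/s17.png

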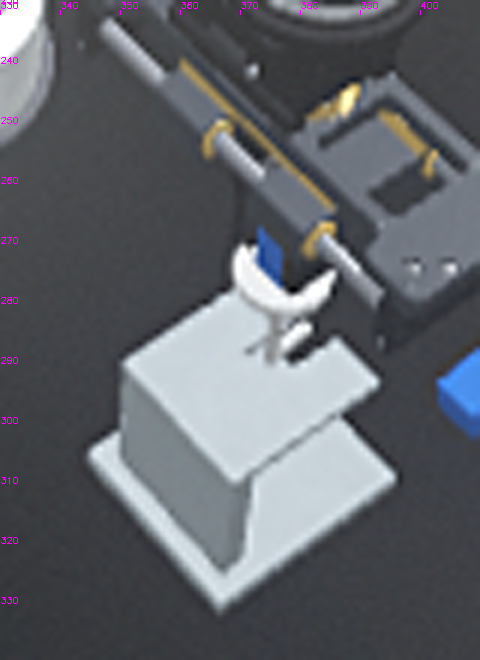

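Call:
move_arm --pt "1 0 0 0.8 0 0 0" --pt "1 0 0 1.4 0 0 0" --pt "1 0 0 1.4 0 0 0" --pt "1 0 0 1.2 0 0 0" --pt "1 0 0 0.6 0 0 0"

```text
time_s: 18.0
tool_pos: [0.5025, -0.2818, 0.133]
tool_rot: [-180.0, 0.1, 1.9]
force: [-0.2, 0.9, -0.3]
grip_width: 0.0177
```

Call:
move_arm --pt "1 0 0 0 0 0 0" --pt "1 0 0 0 0 0 0"

```text
time_s: 18.17
tool_pos: [0.5031, -0.2823, 0.1346]
tool_rot: [180.0, 0.0, 1.9]
force: [-0.2, -1.5, -1.0]
grip_width: 0.0178
```

Run:
```python
from h import *
o=env.get_obs();print(o['time_s'],o['tool_pos'],o['tool_rot'],o['force'])
a=plan([.5034,-.2810,.1272],1.88,1,1.0)
c=cam('side');crop(c,330,230,80,110,6,'s18')
```

```text
18.1667 [ 0.50308643 -0.28234403  0.13458414] [1.79989938e+02 5.64469245e-03 1.87078933e+00] [-0.15122105 -1.51014512 -1.03818765]
[[1.0, 0.04, -0.13, 0.74, 0, 0, -0.0]]
end [ 0.5034 -0.281   0.1272] [1.7999e+02 1.0000e-02 1.8700e+00] max [0.04 0.13 0.74 0.   0.   0.  ]
```

View pics/s18.png

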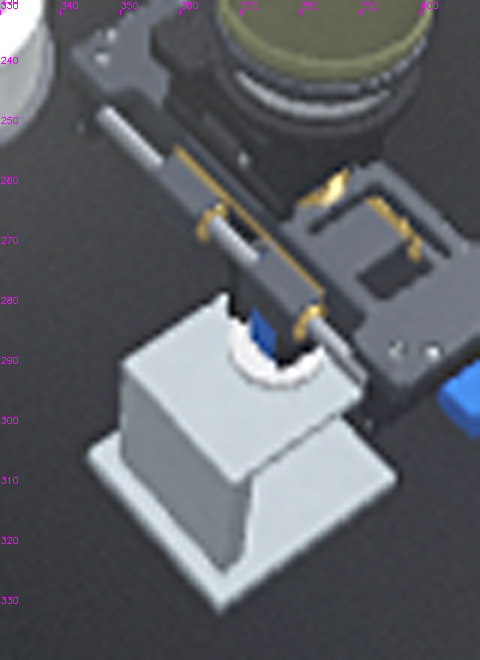

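Call:
move_arm --pt "1 0.04 -0.12 0.3 0 0 0" --pt "1 0 0 0.25 0 0 0" --pt "1 0 0 0.15 0 0 0" --pt "1 0 0 0 0 0 0" --pt "1 0 0 0 0 0 0"

```text
time_s: 18.63
tool_pos: [0.5034, -0.2809, 0.1276]
tool_rot: [-180.0, -0.0, 1.9]
force: [0.3, 0.1, -1.5]
grip_width: 0.0176
```

Call:
move_arm --pt "1 0 0 0.06 0 0 0" --pt "1 0 0 0 0 0 0" --pt "1 0 0 0 0 0 0"

```text
time_s: 18.88
tool_pos: [0.5035, -0.2811, 0.1271]
tool_rot: [180.0, -0.0, 1.9]
force: [-0.3, -0.5, -0.5]
grip_width: 0.0178
```

Call:
move_arm --pt "1.9 0 0 0 0 0 0" --pt "2.1 0 0 0 0 0 0" --pt "2.5 0 0 0 0 0 0" --pt "3.5 0 0 0 0 0 0" --pt "5 0 0 0 0 0 0"

```text
time_s: 19.3
tool_pos: [0.5034, -0.281, 0.127]
tool_rot: [-180.0, -0.0, 1.9]
force: [0.5, 0.1, -0.3]
grip_width: 0.0317
```

Call:
move_arm --pt "5 0 0 0 0 0 0" --pt "5 0 0 0 0 0 0" --pt "5 0 0 0 0 0 0"

```text
time_s: 19.55
tool_pos: [0.5034, -0.281, 0.127]
tool_rot: [-180.0, -0.0, 1.9]
force: [0.3, -0.2, 0.0]
grip_width: 0.0468
```

Run:
```python
from h import *
c=cam('wrist');crop(c,240,130,160,120,5,'w19')
c=cam('side');crop(c,330,230,80,110,6,'s19')
```

```text
(no output)
```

View pics/w19.png

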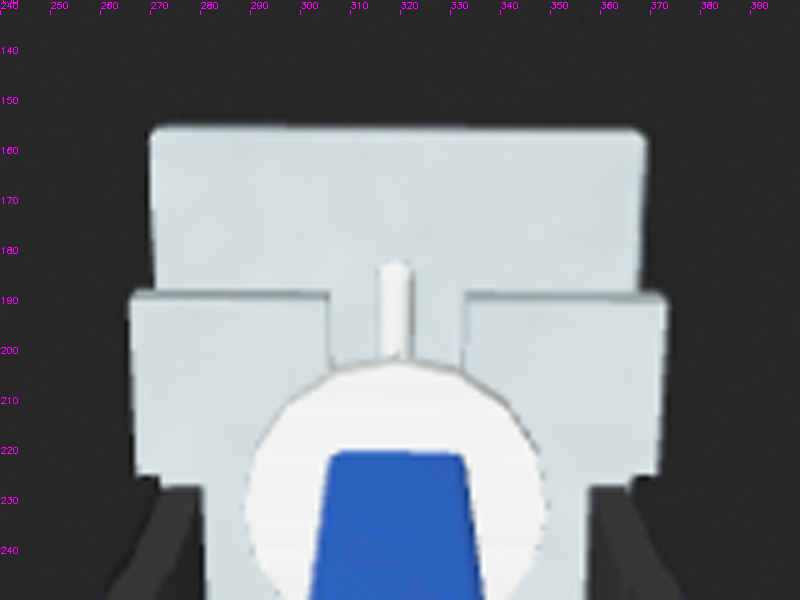

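View pics/s19.png

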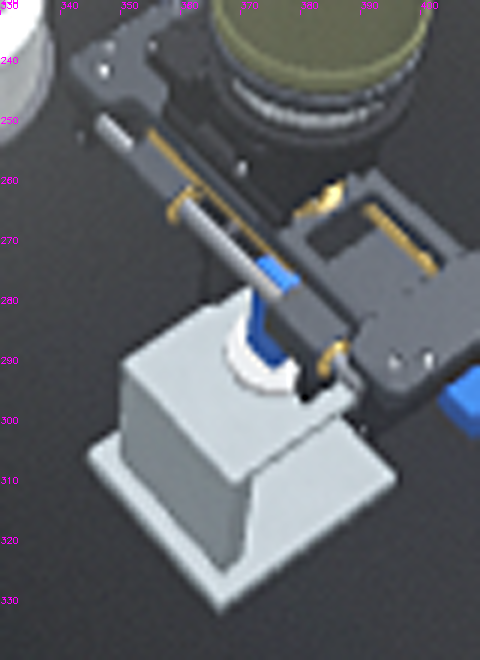

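Call:
move_arm --pt "5 0 0 -0.5 0 0 0" --pt "5 0 0 -1.5 0 0 0" --pt "5 0 0 -2.5 0 0 0" --pt "5 0 0 -3 0 0 0" --pt "5 0 0 -3 0 0 0"

```text
time_s: 20.07
tool_pos: [0.5029, -0.281, 0.2331]
tool_rot: [-180.0, 0.0, 1.9]
force: [0.6, 0.2, 0.1]
grip_width: 0.05
```

Call:
move_arm --pt "5 0 0 -2 0 0 0" --pt "5 0 0 -1 0 0 0" --pt "5 0 0 0 0 0 0" --pt "5 0 0 0 0 0 0" --pt "5 0 0 0 0 0 0"

```text
time_s: 20.48
tool_pos: [0.5027, -0.2804, 0.2603]
tool_rot: [-179.9, 0.1, 1.9]
force: [-0.9, 1.0, 0.1]
grip_width: 0.0499
```

Run:
```python
from h import *
c=cam('wrist');cv2.imwrite('pics/w20.png',c['img'][...,::-1])
c=cam('side');cv2.imwrite('pics/s20.png',cv2.resize(c['img'][130:350,130:490],None,fx=2.2,fy=2.2,interpolation=2)[...,::-1])
c=cam('top');crop(c,220,190,130,80,6,'t20')
```

```text
(no output)
```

View pics/w20.png

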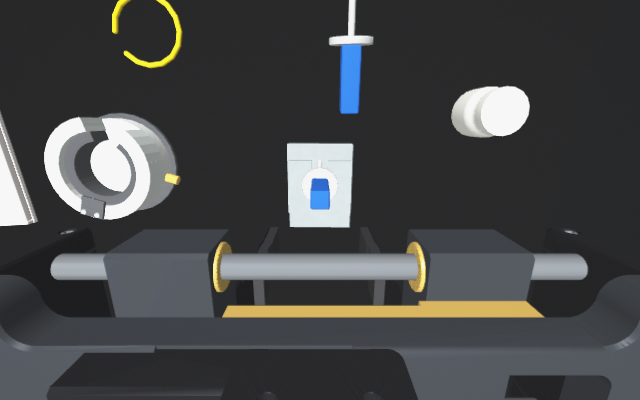

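View pics/s20.png

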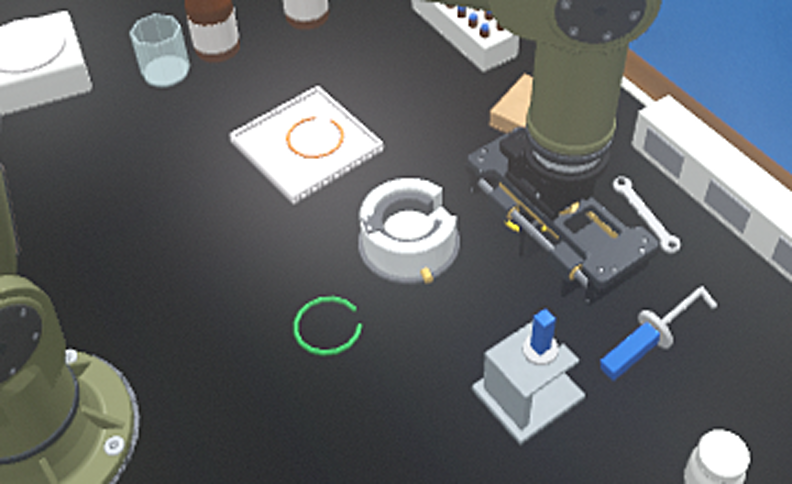

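View pics/t20.png

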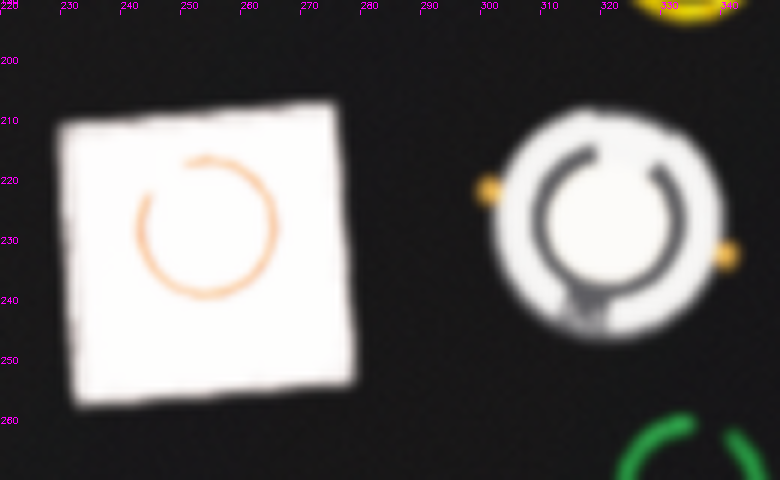

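Ring flat in the tray, holder empty, pick upright on the fork, everything else where it was. Handing in.

```bash
python3 -c "
from cell import job
print(job.sign_off())"
```

```text
the job is handed in; nothing more can be done
None
```

The job is handed in at about 21 s of robot time, but the ring was not laid fully gently. During the lay-down the wire slid off the end of the tip early. The ring was still tilted then, with its hook side roughly 40 mm up (estimated), and that side dropped onto the tray floor. Once it was flat, the 6 mm tip could not get back under the wire, so I could not redo it.

**What I did:** I took the smaller pick from its stand and brought its tip under the ring's end at the notch. I lifted the ring out past the keeper, carried it hanging to the tray, set it down there and put the pick back. Only the pick touched the ring.

**Last checks:**
- **Ring:** the final side and top pictures show it flat and fully inside the tray, well clear of the walls.
- **Pick:** it stands upright with its collar on the fork and its tip along the slot. At release the gripper was back at the original grasp pose to within about 0.1 mm.
- **Holder and bystanders:** the holder is empty. The other things I could see looked unmoved. I compared them by eye only, and the arm partly hid the yellow ring and the filter box in the last side view.
- **Forces:** the wrist force stayed around 2 N in every reading I took.

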